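# Make up an examination set and a scale-and-polish set

## Task

Make up two sterilising cassettes from the stock. Blue-railed cassette, examination set in order of use starting from the latch side: the mouth mirror in the first notch, the teal probe in the middle notch, the tweezers in the wide last notch. Green-railed cassette, scale-and-polish set: the white scaler with the red ring in the notch and the pale blue dappen dish upright inside the green ring; every instrument lies down in the notches of both rails, about central end to end, the glass dish is set down and not dropped, and the purple excavator and the vial are left lying where they are.

Things in the scene. Friction and masses are not known exactly. Their poses are not given: they have to be found in the camera images.
- exam_cassette: Steel cassette base, 205 (x) by 150 (y) by 22 mm, walls 2.5, fixed. Origin: underside centre; blue latch pull on its -y side, hinge knuckles on +y. Blue scalloped rails along y at x = -40 and +40 (7 thick), humps 25 high, notch floors 12 above the origin at y = -38 (12 wide), 0 (12) and +40 (20). Seated instruments lie along x over both rails, origin at z = 12. Bare floor (z 2.5) between rails.
- polish_cassette: Steel cassette base as the blue one, latch pull green. Two short green rails at x = -40 and +40 mm (y -72 to -8; humps 24 high) with one notch at y = -38 (12 wide, floor at z = 12, where the seated instrument's origin comes). Green ring on the 2.5 mm floor, centre x = 0, y = +34: inside 50, outside 60 mm, top at z = 8; a dish inside it has its origin at z = 2.5.
- steel_tray: Stainless stock tray, 287 (x) by 196 (y) by 18 mm, fixed; origin: underside centre. Floor 2 mm thick, inside 276 by 184 mm. Four instruments lie side by side along its x, middles near x = -34, at y about -58, -20, +20, +58 in changing order; the tweezers lie across its far (+x) end.
- mouth_mirror: Mouth mirror: white handle 8 mm wide with a blue and a yellow ring, round mirror at the +x end, 162 mm long. The grippable body runs from x = -83 to +47 mm. 8 mm high, lying flat, along the tray's x, on its floor. Origin: mid-length, underside; x along it. Loose, 22 g; grip across the handle at the origin.
- probe: Probe with teal handle and yellow ring, 8 mm wide, 154 mm long, working tip at the +x end. The grippable body runs from x = -79 to +51 mm. 8 mm high, lying flat, along the tray's x, on its floor. Origin: mid-length, underside; x along it. Loose, 22 g; grip across the handle at the origin.
- scaler: Scaler with white/grey handle and red ring, 9 mm wide, 183 mm long with curved tips at both ends. 8 mm high, lying flat, along the tray's x, on its floor. Origin: mid-length, underside; x along it. Loose, 22 g; grip across the handle at the origin.
- excavator: Excavator with purple handle, 9 mm wide, 183 mm long, the scaler's shape in another colour. Not needed: stays in the tray. Loose.
- tweezers: Steel dental tweezers, 146 mm long, 14 mm wide where gripped (19 mm overall), 8 mm high, lying flat; origin at the middle, underside; x along them. They lie in the far end of the steel tray, along the tray's y. Loose, 25 g; grip across the middle.
- dappen_dish: Pale blue glass dappen dish, octagonal with a waist, 37 mm wide and 26 mm high, grippable waist 26 mm square with its axes; origin: centre of the underside, z up. It stands on the worktop, left behind the cassettes or at the far right. Loose, 45 g.
- spore_vial: Clear test vial with purple cap, 48 by 10 by 10 mm, lying on the worktop in the other of the dish's two places; origin: middle of its underside. Not needed: leave it. Loose.
There are look-alikes about, which are no part of the job. Of the things like the dappen_dish, leave any that is orange; of the rest the smaller one is meant.

How it is judged:
By the outcome, as a careful person would: the job done as asked, in the order asked, and still so for the second after the job is handed in, with the robot touching nothing.
It also fails if it takes over 131 s, if anything falls off the work surface, if the arm or the gripper's body presses on something with over 40 N, if the wrist force passes 120 N, or if a joint passes its speed limit or range.

## Robot

A 6-joint arm with a two-finger parallel gripper is mounted at the origin on a cart in front of the work surface, level with it; the furniture and walls round the work are solid. World frame = base frame: x ahead of the robot, y to its left, z up, the work surface at z = 0. Lengths are in mm, angles in rad, forces in N, time in s.
With the tool pointing down it reaches from about 350 to 875 mm from the base axis. Payload 4.2 kg.
Tool frame: the origin (TCP) lies on the mounting face of the last link; the fingertips stand 173 mm ahead of it and the grasp point (between the pads) lies grip_point_offset ahead of it (grip_point_offset is the distance from the TCP to the grasp point, in mm); z points along the fingers, y is the line along which they close (so a half turn about z gives the same grasp; the last joint's range is limited). The gripper opens to 85 mm and grips with 20 to 120 N. Pads are 22 mm wide; open, the fingers measure 114 mm over their backs; the gripper's body (76 mm by 85 mm) begins 54 mm behind the grasp point. The pads swing forward as they close: fully open they stand 13 mm farther back than shut.
Start: joints at [1.46, 0.385, 0.008, 0, -1.194, -0.259], TCP at [225.86, 582.741, 404.712] pointing down, gripper open.
Joint ranges: [-3.14, 3.14], [-1.21, 2.06], [-1.07, 1.41], [-3.16, 2.05], [-2.99, -0.16], [-3.1, 3.1]. Speed limits (rad/s): [2.79, 2.79, 3.14, 3.14, 3.14, 3.14].

## Interface

Orientations are given as a unit quaternion [x, y, z, w].
In Python, from bench import read_state, get_image, job_done, recognise, place_of, grip_point_offset gives the robot as it stands. The module is installed in compiled form; this text tells all that it offers.
- The arm moves only by the tool carry_out, never from a script. Its arguments are lists of equal length, an entry for each row: "slide": the shift along the tool's x, y, z in m, a list of three; "roll": the turn about the tool's z in degrees; "claw": the finger opening in m, from 0 to 0.0854. A call has 1 to 8 rows; each row is the pose to reach, as a shift and turn from the pose commanded when the call began, along the tool's axes at that moment; what a row does not reach only later rows make up. A row lasts 1/8 s, in which the tool goes at most 62.5 mm and 10.7 degrees, less where a joint would pass 70% of its speed; a pose out of reach is approached as far as the arm can. A call with a gripper value outside its range is refused whole. The fingers move at their own pace and stop on an object; the grip force is fixed at half the most. Time passes only in rows, so rows that repeat a pose let the fingers close. It gives the time, the measured TCP pose, the force, the opening and the grip force at its end, in the units of the state.
- read_state(): the state, without advancing time (a new reading comes with each control period).
- get_image(name): name is "scene" or "side" or "wrist"; returns a dict with "img" (384x512x3 uint8, red, green, blue), "z_map" (384x512 float32, mm along the optical axis (not along the pixel's ray), 0 where there is no reading), "mtx" (3x3 intrinsics, pixels), "world_from_camera" (4x4, takes a point from camera to world coordinates); the wrist camera has in their place "T_tool_cam" (4x4, takes a point from camera to tool coordinates, whose origin is the TCP and whose axes are the flange's). Camera axes: x right, y up, looking along -z (the intrinsics and any distortion apply to the point x, -y, -z); pixel columns grow to the right and rows downward; lengths in mm; the calibration is good to about 2 mm. A picture is of the moment at which its call begins: read the wrist's pose just before it.
- job_done(): hands the job in; it is judged then, once.
Trained networks look in a picture, given as the dict that the camera call returned (one of the last four; its "shot" number tells which), for a name from the list of things; names that differ only in an ending like _2 or _b are one class to them, and where a whole thing is asked for, a point or a joint stands for the part that bears it (a point fixed in the world has none). Each returns a list of dicts, best first, with "conf" (0 to 1); they miss things now and then, are a little off and sometimes report something else, mostly with a low value. They report only what shows in the picture. A call takes as long as a camera call. They do not tell look-alikes from the thing itself.
- recognise(picture, thing): "at" ([column, row] in pixels, amid what is visible of it).
- place_of(picture, thing): "at" ([column, row] in pixels: a listed point, or the origin of a listed thing).
The state is a dict: "clock": time; "joints": joint angles; "joint_vel": joint speeds; "joint_efforts": joint torques, N m; "position": TCP position; "ee_rot": TCP orientation; "contact_force": force on the tool from outside, world axes, zero at the start; "wrist_torque": the same for the moment, N m; "gripper_width": finger opening in mm; "grasp_force": force on a finger pad.
Only numpy, scipy, OpenCV 4.12 (cv2) and the standard library are available. Lean on these libraries where they do the work, as an engineer would, in place of code of your own. Each camera call takes 0.05 s, during which the arm holds its last target. There are 200 camera calls.

## Working session

There is one attempt and no reset: what is moved stays moved. The work goes in short steps, Python scripts to look and compute and a tool call to move; the robot and the scene stay as the last step left them, time stands still between calls to the robot, and variables do not carry over. Pictures are saved under pics/ and viewed, at most 14 in all, crops included, and the job is handed in when it is done.

Besides the shell and the picture viewer there is one more tool, called after "Request:" as name([rows], argument=value, ...), one row to a line, values as JSON. carry_out: Moves the arm, as the interface text tells. Its arguments: {"type":"object","properties":{"slide":{"type":"array"},"roll":{"type":"array"},"claw":{"type":"array"}},"required":["slide","roll","claw"]}

```bash
mkdir -p pics; cat > h.py <<'E'
import numpy as np, cv2
from bench import *
from scipy.spatial.transform import Rotation as R
def cam2w(p,st=None):
    if 'world_from_camera' in p: return np.array(p['world_from_camera'])
    T=np.eye(4);T[:3,:3]=R.from_quat(st['ee_rot']).as_matrix();T[:3,3]=st['position']
    return T@np.array(p['T_tool_cam'])
def ray(p,uv,st=None):
    T=cam2w(p,st);K=np.array(p['mtx']);u=(uv[0]-K[0,2])/K[0,0];v=(uv[1]-K[1,2])/K[1,1]
    return T[:3,3],T[:3,:3]@np.array([u,-v,-1.])
def atz(p,uv,z,st=None):
    o,d=ray(p,uv,st);return o+d*(z-o[2])/d[2]
def atd(p,uv,st=None):
    o,d=ray(p,uv,st);c,r=int(round(uv[0])),int(round(uv[1]));w=p['z_map'][max(r-1,0):r+2,max(c-1,0):c+2];w=w[w>0]
    return o+d*np.median(w) if w.size else None
def cloud(p,st=None):
    T=cam2w(p,st);K=np.array(p['mtx']);Z=p['z_map'];v,u=np.mgrid[:Z.shape[0],:Z.shape[1]]
    P=np.stack([(u-K[0,2])/K[0,0]*Z,-(v-K[1,2])/K[1,1]*Z,-Z],-1)
    W=P@T[:3,:3].T+T[:3,3];W[Z<=0]=np.nan;return W
def save(p,n,s=1): cv2.imwrite('pics/'+n,cv2.resize(p['img'][:,:,::-1],None,fx=s,fy=s,interpolation=cv2.INTER_CUBIC))
E
python3 - <<'E'
from h import *
s=read_state();print(s, grip_point_offset)
a=get_image('scene');b=get_image('side')
for n,p in(('scene',a),('side',b)):
    save(p,n+'.png',1.5);print(n,np.round(cam2w(p),2).tolist(),np.round(p['mtx'],1).tolist(), [k for k in p])
    for t in 'exam_cassette polish_cassette steel_tray mouth_mirror probe scaler excavator tweezers dappen_dish spore_vial'.split():
        for q in place_of(p,t)[:4]:
            d=atd(p,q['at']);print(t,round(q['conf'],2),np.round(q['at']),None if d is None else np.round(d),np.round(atz(p,q['at'],5)[:2]))
E
```

```text
{'clock': 0.0, 'joints': array([ 1.45961743e+00,  3.85561917e-01,  6.63426308e-03, -5.37973248e-04,
       -1.19400387e+00, -2.58600695e-01]), 'joint_vel': array([ 1.79319323e-03,  5.79735989e-04, -7.07004984e-04, -6.09196219e-04,
       -4.37189808e-05, -1.60973147e-03]), 'joint_efforts': array([-5.96813225e-04, -3.92292738e+01,  1.88400936e+01,  4.18624476e+00,
       -4.60044030e-03,  5.50314994e-07]), 'position': array([225.76854524, 582.57641791, 403.61545368]), 'ee_rot': array([ 9.82937677e-01, -1.83935643e-01, -1.70709910e-04,  1.08311273e-03]), 'contact_force': array([-0.69062329, -1.1831544 ,  0.00185679]), 'wrist_torque': array([ 0.04309331,  0.00544446, -0.05464162]), 'grasp_force': 0.0, 'gripper_width': 85.17873873404984} 154.70000000000002
scene [[-0.64, 0.57, -0.51, 37.06], [-0.77, -0.48, 0.42, 413.99], [-0.01, 0.67, 0.75, 840.81], [0.0, 0.0, 0.0, 1.0]] [[359.0, 0.0, 257.7], [0.0, 359.0, 196.0], [0.0, 0.0, 1.0]] ['img', 'z_map', 'mtx', 'world_from_camera', 'shot']
exam_cassette 0.77 [335. 196.] [ 459. -244.    4.] [ 458. -243.]
polish_cassette 0.87 [192. 286.] [488. 266
[... 931 characters left out ...]
490. 256.]
polish_cassette 0.44 [266. 193.] [620.  14.   7.] [620.  18.]
steel_tray 0.6 [236. 198.] [529.   1.  -0.] [529.  -7.]
mouth_mirror 0.42 [226. 183.] [498.  88.   1.] [498.  80.]
probe 0.69 [223. 195.] [488.  18.   0.] [488.  11.]
scaler 0.63 [228. 206.] [505. -42.  -2.] [506. -51.]
excavator 0.67 [223. 203.] [490. -24.  -1.] [491. -33.]
excavator 0.56 [221. 328.] [ 502. -454.    6.] [ 502. -454.]
tweezers 0.66 [266. 194.] [620.  10.   7.] [621.  14.]
dappen_dish 0.69 [271. 140.] [665. 402.   8.] [666. 408.]
dappen_dish 0.58 [294. 159.] [739. 245.   1.] [738. 238.]
dappen_dish 0.57 [275. 161.] [664. 211.  14.] [666. 229.]
spore_vial 0.65 [222. 327.] [ 504. -451.    5.] [ 504. -451.]
```

View pics/scene.png

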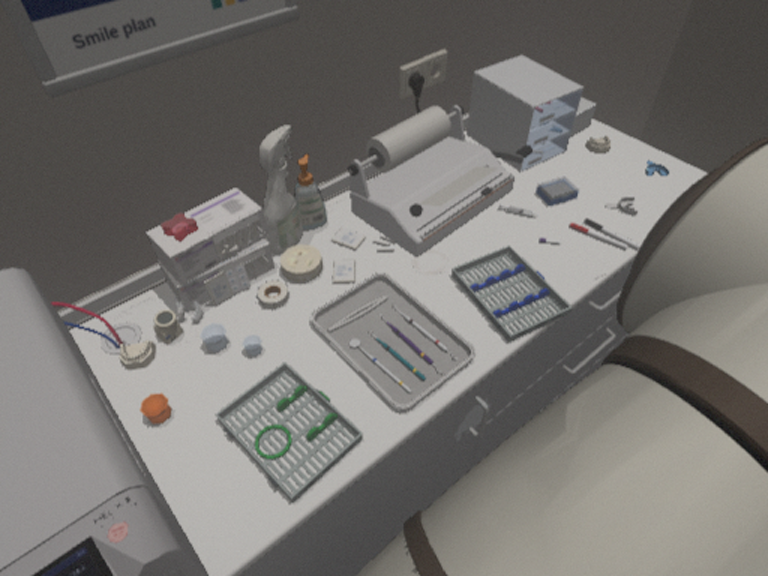

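View pics/side.png

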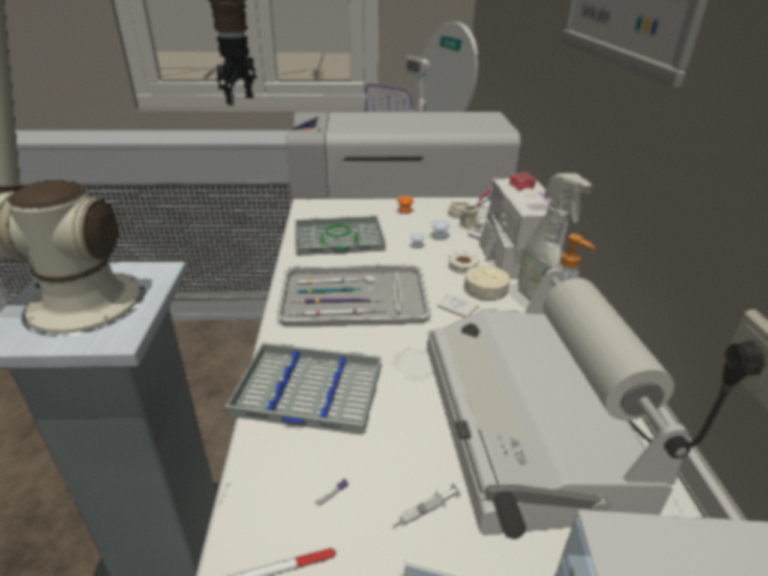

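The scene view shows the small pale blue dish at (252,345), the larger one at (214,336) and the orange one at (155,408). From the robot side outwards, the tray holds the mirror, the teal probe, the purple excavator and the white scaler, with the tweezers across the far end. The blue latch faces -y (side view 292,420) and so does the green one (scene 322,398). I'll move over the polish area first for a close look.

Request:
carry_out([
  [0.432,0.189,0],
  [0.432,0.189,0],
  [0.432,0.189,0],
  [0.432,0.189,0],
  [0.432,0.189,0],
  [0.432,0.189,0],
  [0.432,0.189,0],
  [0.432,0.189,0],
], roll=[-21.2,-21.2,-21.2,-21.2,-21.2,-21.2,-21.2,-21.2], claw=[0.085,0.085,0.085,0.085,0.085,0.085,0.085,0.085])

```text
clock: 2.1
position: [562.0, 248.0, 404.6]
ee_rot: [1.0, -0.001, 0.0, 0.0]
contact_force: [0.8, 0.7, -0.1]
gripper_width: 84.9
grasp_force: 0.0
```

```bash
cat > look.py <<'E'
from h import *
import sys
s=read_state();p=get_image('wrist');save(p,sys.argv[1],1.5)
np.savez('last.npz',z=p['z_map'],img=p['img'],W=cloud(p,s))
print('pos',np.round(s['position'],1))
for t in sys.argv[2:]:
    for q in place_of(p,t)[:3]:
        d=atd(p,q['at'],s);print(t,round(q['conf'],2),np.round(q['at'],1),None if d is None else np.round(d,1),np.round(atz(p,q['at'],8,s)[:2],1))
E
python3 look.py w1.png polish_cassette dappen_dish; python3 -c "
from bench import *;print(get_image('wrist')['T_tool_cam'].round(2))"
```

```text
pos [562.  248.  404.6]
polish_cassette 0.78 [244.3 209.4] [487.8 267.7   6.4] [488.5 267.6]
dappen_dish 0.77 [240.3  23.1] [725.5 267.6  23.4] [729.  268.4]
dappen_dish 0.67 [276.4  77. ] [669.1 224.8  16.6] [669.7 224.2]
dappen_dish 0.61 [123.9  87.7] [656.9 411.8  22.8] [657.4 418.6]
[[ 0.    0.95  0.32 83.21]
 [ 1.   -0.    0.   -1.19]
 [ 0.    0.32 -0.95 31.64]
 [ 0.    0.    0.    1.  ]]
```

View pics/w1.png

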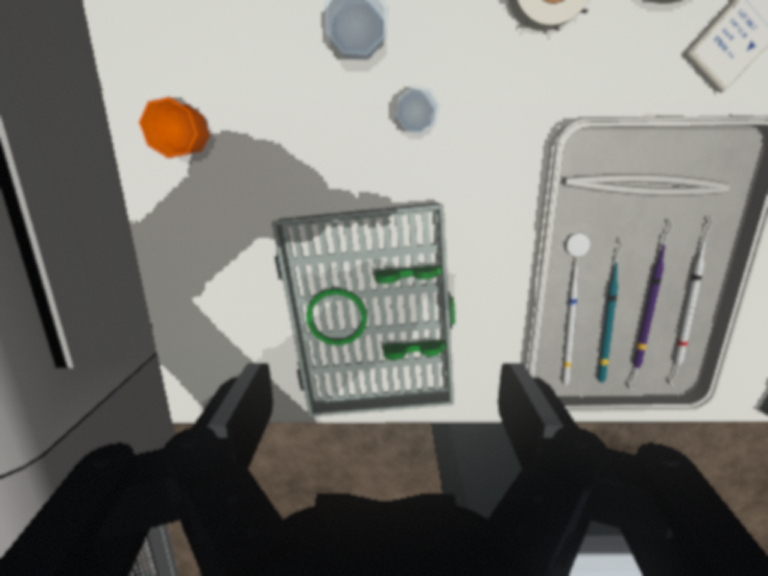

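The wrist view shows the ring at about (337,316), the rails at (408,273) and (414,349), the small dish at (413,109) and all four instruments plus the tweezers in the tray. Next I'll fit poses from colour and known heights.

```bash
cat > m1.py <<'E'
from h import *
s=read_state();p=get_image('wrist');W=cloud(p,s);hsv=cv2.cvtColor(p['img'],cv2.COLOR_RGB2HSV)
# greens
g=((hsv[...,0]>50)&(hsv[...,0]<75)&(hsv[...,1]>130)).astype(np.uint8)
n,l,st,c=cv2.connectedComponentsWithStats(g)
for i in range(1,n):
    if st[i,4]<40: continue
    ys,xs=np.where(l==i);q=np.array([atz(p,(x,y),20 if st[i,4]<600 and st[i,3]<30 else 8,s)[:2] for x,y in zip(xs,ys)],np.float32)
    r=cv2.minAreaRect(q);print('green',st[i],np.round(c[i],1),'mean',q.mean(0).round(1),'rect',np.round(r[0],1),np.round(r[1],1),round(r[2],1))
# cassette rim height map z 17..27
def rim(zlo,zhi,box,name):
    m=(W[...,2]>zlo)&(W[...,2]<zhi)&(W[...,0]>box[0])&(W[...,0]<box[1])&(W[...,1]>box[2])&(W[...,1]<box[3])
    q=W[m][:,:2].astype(np.float32);r=cv2.minAreaRect(q);print(name,len(q),np.round(r[0],1),np.round(r[1],1),round(r[2],2))
rim(15,28,(370,600,160,370),'polish')
# dish
m=(W[...,2]>10)&(W[...,2]<40)&(abs(W[...,0]-669)<35)&(abs(W[...,1]-224)<30)
q=W[m];t=q[q[:,2]>20];print('dish',len(q),np.round(q.max(0),1),np.round(q.min(0),1));r=cv2.minAreaRect(t[:,:2].astype(np.float32));print(r)
# big dish size
m=(W[...,2]>10)&(W[...,2]<50)&(abs(W[...,0]-729)<35)&(abs(W[...,1]-268)<35);q=W[m];print('big',np.round(q.max(0)-q.min(0),1),q[:,2].max())
c1=p['img'][30:110,235:320,::-1];cv2.imwrite('pics/dish.png',cv2.resize(c1,None,fx=7,fy=7,interpolation=cv2.INTER_CUBIC))
E
python3 m1.py
```

```text
green [253 179  25   8  84] [264.7 182.6] mean [532.3 240. ] rect [532.4 239.8] [ 6.6 33.4] 16.7
green [280 178  15   6  43] [287.  181.1] mean [534.5 209.3] rect [534.4 209.1] [ 5.1 19.6] 13.7
green [206 192  39  36 242] [225.6 209.4] mean [486.6 297.1] rect [486.1 298. ] [56.5 56.3] 90.0
green [259 229  23   9  71] [270.1 233.1] mean [454.1 231.3] rect [454.  231.4] [ 7.2 33.6] 23.4
green [283 229  14   7  45] [289.6 232.7] mean [454.7 202.5] rect [454.9 201.9] [ 7.1 19.6] 14.6
polish 2098 [487.4 263.5] [207.6 162.3] 5.6
dish 731 [689.8 241.1  27.5] [655.6 206.4  13.9]
((672.7318725585938, 223.5005645751953), (33.97552490234375, 33.9258918762207), 33.98976135253906)
big [36.5 46.4 16.6] 36.2992773775789
```

View pics/dish.png

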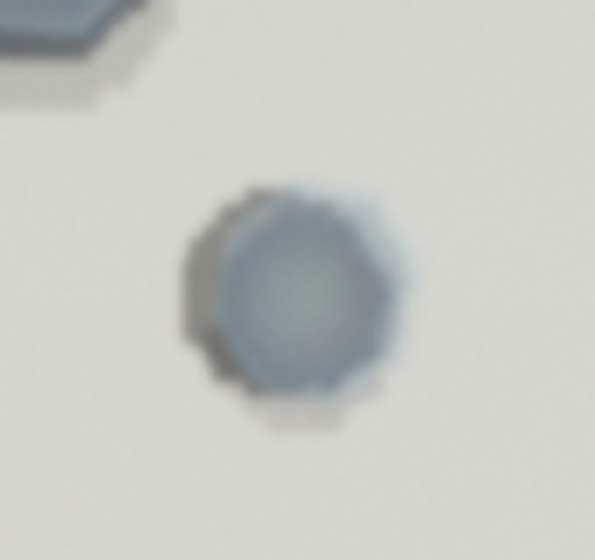

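Request:
carry_out([
  [0.1,0.0245,0.1],
  [0.1,0.0245,0.1],
  [0.1,0.0245,0.1],
  [0.1,0.0245,0.1],
], roll=[0,0,0,0], claw=[0.07,0.07,0.07,0.07])

```text
clock: 2.85
position: [660.2, 226.6, 303.5]
ee_rot: [1.0, 0.0, -0.001, 0.001]
contact_force: [0.0, 0.4, 0.6]
gripper_width: 69.8
grasp_force: 0.0
```

```bash
cat > m2.py <<'E'
from h import *
s=read_state();p=get_image('wrist');W=cloud(p,s);print(s['position'],s['gripper_width'])
for q in place_of(p,'dappen_dish'): print(q['conf'],q['at'],atd(p,q['at'],s),atz(p,q['at'],0,s))
m=(W[...,2]>22)&(W[...,2]<32)&(abs(W[...,0]-670)<35)&(abs(W[...,1]-224)<28)
t=W[m];print(len(t),t.max(0),t.min(0))
h=t[:,:2]
for a in range(0,90,5):
    r=np.radians(a);pr=h@np.array([np.cos(r),np.sin(r)]);pr2=h@np.array([-np.sin(r),np.cos(r)]);print(a,round(np.ptp(pr),1),round(np.ptp(pr2),1),end=' | ')
ys,xs=np.where(m);print(xs.min(),xs.max(),ys.min(),ys.max())
c1=p['img'][max(ys.min()-30,0):ys.max()+40,xs.min()-30:xs.max()+30,::-1];cv2.imwrite('pics/dish2.png',cv2.resize(c1,None,fx=4,fy=4,interpolation=cv2.INTER_CUBIC))
E
python3 m2.py
```

```text
[660.15413841 226.63451921 303.51916839] 69.83335959702913
0.95 [213.8, 109.3] [732.74838205 265.93151012  22.36404937] [731.80169834 269.34677409   0.        ]
0.61 [72.0, 177.5] [670.83131771 402.45829978  28.58537924] [662.31055542 422.98717708   0.        ]
0.59 [262.0, 169.0] [676.31132636 222.24967158  16.75314542] [671.909365   221.88150888   0.        ]
445 [690.11898582 240.65330895  26.62880183] [655.14944586 206.10362107  22.00923749]
0 35.0 34.5 | 5 35.4 35.1 | 10 35.6 35.5 | 15 35.8 35.5 | 20 35.9 35.4 | 25 35.6 34.9 | 30 35.1 34.4 | 35 34.4 34.2 | 40 34.9 34.6 | 45 35.5 34.7 | 50 35.9 35.1 | 55 36.2 35.5 | 60 36.2 35.6 | 65 36.0 35.4 | 70 35.5 35.0 | 75 34.7 34.6 | 80 34.1 34.2 | 85 34.4 34.4 | 243 279 157 192
```

View pics/dish2.png

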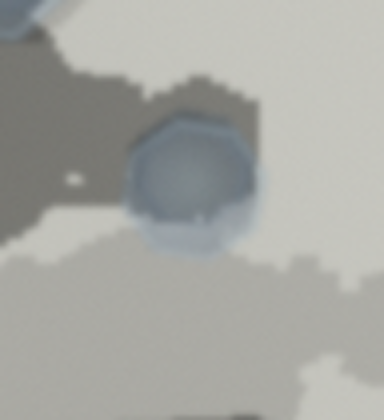

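The rim is centred at (672.6, 223.4), with flats facing about -10°. I'll go down with a loose opening and close.

Request:
carry_out([
  [0.0105,0.003,0.06],
  [0.0105,0.003,0.06],
  [0.0105,0.003,0.1],
  [0.0105,0.003,0.1265],
  [0.0105,0.003,0.1265],
  [0.0105,0.003,0.1265],
  [0.0105,0.003,0.1265],
  [0.0105,0.003,0.1265],
], roll=[10,10,10,10,10,10,10,10], claw=[0.055,0.055,0.055,0.055,0.055,0.055,0.04,0.04])

```text
clock: 3.95
position: [671.1, 223.1, 179.8]
ee_rot: [0.996, -0.087, 0.001, -0.001]
contact_force: [1.0, -0.2, -0.4]
gripper_width: 39.7
grasp_force: 0.0
```

```bash
python3 - <<'E'
from h import *
s=read_state();print(s['position'],s['gripper_width'],s['contact_force'])
p=get_image('wrist');save(p,'w2.png',1.5)
E
```

```text
[671.10990118 223.09294605 179.76946222] 39.717727104377325 [ 1.00843081 -0.16707358 -0.37917608]
```

View pics/w2.png

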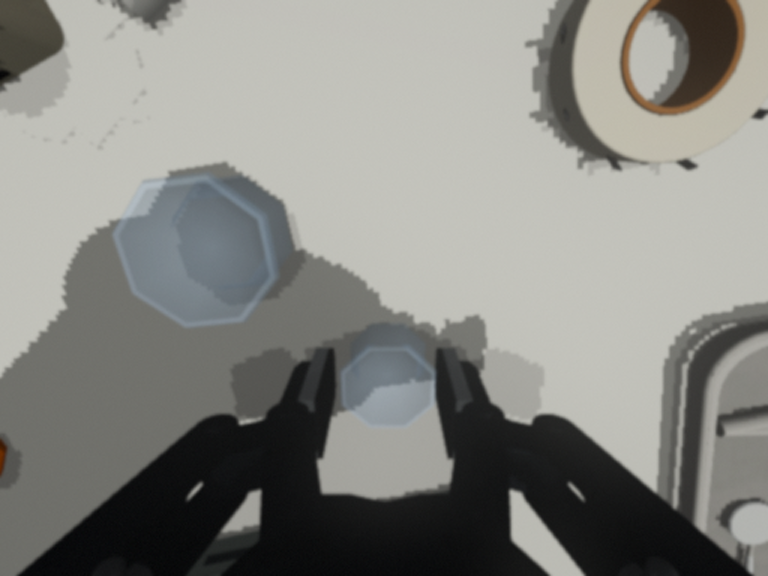

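The dish sits central between the fingers with its flats facing the pads (centre at about (388,386)). Closing.

Request:
carry_out([
  [0.001,0,0.001],
  [0.001,0,0.001],
  [0.001,0,0.001],
  [0.001,0,0.001],
  [0.001,0,0.001],
], roll=[0,0,0,0,0], claw=[0.01,0.01,0.01,0.01,0.01])

```text
clock: 4.62
position: [672.0, 222.9, 179.1]
ee_rot: [0.996, -0.087, 0.001, -0.0]
contact_force: [-2.7, 0.1, 7.1]
gripper_width: 30.1
grasp_force: 58.7
```

Request:
carry_out([
  [0,0,-0.02],
  [0,0,-0.04],
  [0,0,-0.06],
  [0,0,-0.06],
  [0,0,-0.06],
], roll=[0,0,0,0,0], claw=[0.01,0.01,0.01,0.01,0.01])

```text
clock: 5.25
position: [671.5, 222.6, 236.9]
ee_rot: [0.996, -0.087, -0.0, 0.0]
contact_force: [-0.4, -0.5, -0.7]
gripper_width: 30.1
grasp_force: 59.3
```

```bash
python3 - <<'E'
from h import *
s=read_state();print(s['position'],s['gripper_width'],s['contact_force'])
p=get_image('wrist');W=cloud(p,s);q=p['img'][190:330,170:350,::-1];cv2.imwrite('pics/w3.png',cv2.resize(q,None,fx=4,fy=4,interpolation=cv2.INTER_CUBIC))
ys=slice(225,300);z=W[225:300:6,230:290:6,2];print(np.round(z).tolist())
E
```

```text
[671.52808528 222.55527722 236.94746807] 30.094199874742497 [-0.44632025 -0.52829572 -0.74092399]
[[-1.0, 60.0, 64.0, 68.0, 67.0, 67.0, 67.0, 64.0, -1.0, -0.0], [67.0, 64.0, 68.0, 82.0, 83.0, 83.0, 83.0, 82.0, 63.0, 67.0], [70.0, 82.0, 82.0, 75.0, 75.0, 76.0, 76.0, 82.0, 83.0, 75.0], [82.0, 81.0, 76.0, 75.0, 75.0, 74.0, 75.0, 76.0, 83.0, 81.0], [82.0, 77.0, 76.0, 75.0, 73.0, 75.0, 75.0, 77.0, 77.0, 82.0], [82.0, 78.0, 75.0, 75.0, 74.0, 75.0, 76.0, 75.0, 78.0, 83.0], [82.0, 78.0, 76.0, 77.0, 76.0, 75.0, 75.0, 76.0, 79.0, 83.0], [82.0, 80.0, 78.0, 75.0, 76.0, 76.0, 77.0, 77.0, 79.0, 83.0], [83.0, 81.0, 81.0, 78.0, 79.0, 78.0, 78.0, 80.0, 82.0, 84.0], [-2.0, 0.0, 83.0, 81.0, 80.0, 80.0, 81.0, 84.0, -0.0, 85.0], [0.0, -1.0, 0.0, 84.0, 83.0, 84.0, 83.0, 6.0, 9.0, 10.0], [1.0, 2.0, 6.0, 8.0, 9.0, 12.0, 13.0, 14.0, 16.0, 20.0], [9.0, 12.0, 13.0, 15.0, 17.0, 20.0, 20.0, 21.0, 22.0, -0.0]]
```

View pics/w3.png

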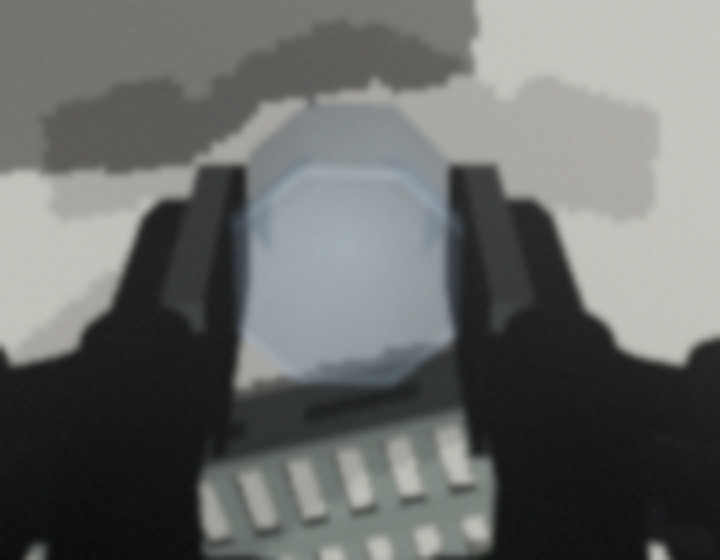

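Dish held level (rim z about 83 all round). I'll add a helper for slide numbers, then look at ring and rails from closer up on the way.

```bash
cat > go.py <<'E'
from h import *
import sys
# go.py x y z yaw : slide/roll to TCP target from the present pose
def go(x,y,z,yaw):
    s=read_state();M=R.from_quat(s['ee_rot']).as_matrix();a=np.degrees(np.arctan2(M[1,0],M[0,0]))
    d=M.T@(np.array([x,y,z])-s['position'])
    print('pos',np.round(s['position'],1),'yaw',round(a,1),'-> slide',np.round(d/1000,4),'roll',round(-(yaw-a),1))
if __name__=='__main__': go(*map(float,sys.argv[1:5]))
E
python3 go.py 430 255 330 5.6
```

```text
pos [671.5 222.5 236.4] yaw -10.0 -> slide [-0.2436  0.01   -0.0932] roll -15.6
```

Request:
carry_out([
  [-0.05,0,-0.0936],
  [-0.11,0.005,-0.0936],
  [-0.17,0.01,-0.0936],
  [-0.2436,0.01,-0.0936],
  [-0.2436,0.01,-0.0936],
  [-0.2436,0.01,-0.0936],
  [-0.2436,0.01,-0.0936],
], roll=[0,-8,-15.6,-15.6,-15.6,-15.6,-15.6], claw=[0.01,0.01,0.01,0.01,0.01,0.01,0.01])

```text
clock: 6.18
position: [430.6, 255.4, 330.6]
ee_rot: [0.999, 0.049, 0.0, 0.0]
contact_force: [0.0, -0.4, -1.0]
gripper_width: 30.1
grasp_force: 59.4
```

```bash
cat > m3.py <<'E'
from h import *
s=read_state();p=get_image('wrist');W=cloud(p,s);save(p,'w4.png',1.5);hsv=cv2.cvtColor(p['img'],cv2.COLOR_RGB2HSV)
g=((hsv[...,0]>45)&(hsv[...,0]<80)&(hsv[...,1]>110)).astype(np.uint8)
n,l,st,c=cv2.connectedComponentsWithStats(g)
print(s['position'])
for i in range(1,n):
    if st[i,4]<40: continue
    ys,xs=np.where(l==i);z=np.nanmedian(W[...,2][l==i])
    q=np.array([atz(p,(x,y),8 if st[i,3]>25 else 20,s)[:2] for x,y in zip(xs,ys)],np.float32)
    r=cv2.minAreaRect(q);e=cv2.fitEllipse(cv2.convexHull(q));print('green',st[i],'z',z.round(1),'rect',np.round(r[0],1),np.round(r[1],1),round(r[2],1),'ell',np.round(e[0],1),np.round(e[1],1))
m=(W[...,2]>15)&(W[...,2]<28)&(W[...,0]>370)&(W[...,0]<610)&(W[...,1]>165)&(W[...,1]<370)
m[230:,:]&=True
q=W[m][:,:2].astype(np.float32);print(len(q),cv2.minAreaRect(q))
np.savez('polish.npz',W=W,img=p['img'])
E
python3 m3.py
```

```text
[430.59113189 255.35912927 330.59573508]
green [265  79  62   7 396] z 20.4 rect [531.3 228.7] [ 5.4 59.3] 5.7 ell [531.  228.7] [ 9.4 62.8]
green [196  94  55  57 680] z 7.3 rect [484.5 297.9] [57.8 57.5] 5.2 ell [484.6 297.9] [58.2 58.6]
green [331 112   3  24  47] z 18.2 rect [496.  186.1] [22.7  2. ] 10.8 ell [495.9 186. ] [ 1.9 25.1]
green [265 158  55   8 314] z 19.8 rect [453.  220.9] [ 7.6 57.6] 5.7 ell [453.  219.4] [ 8.8 65.9]
4542 ((487.54541015625, 263.43505859375), (207.0323486328125, 162.84103393554688), 5.871907711029053)
```

View pics/w4.png

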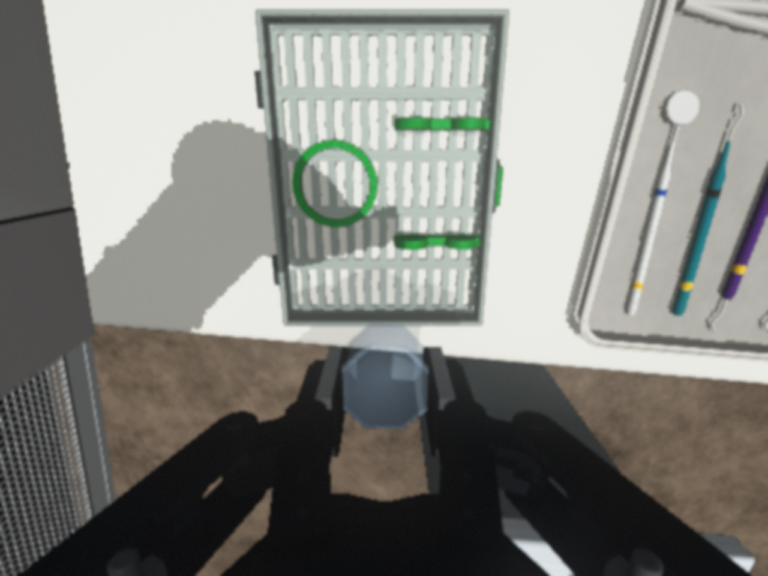

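Ring centre is (484.6, 298.0), cassette origin (488, 264.4), yaw 5.7°, consistent from the rails and the ring.

```bash
python3 go.py 484.3 297.8 215 5.7
```

```text
pos [430.9 255.3 330.5] yaw 5.6 -> slide [ 0.0573 -0.0372  0.1155] roll -0.1
```

Request:
carry_out([
  [0.0573,-0.0372,0.03],
  [0.0573,-0.0372,0.0855],
  [0.0573,-0.0372,0.125],
  [0.0573,-0.0372,0.135],
  [0.0573,-0.0372,0.141],
  [0.0573,-0.0372,0.145],
  [0.0573,-0.0372,0.145],
  [0.0573,-0.0372,0.145],
], roll=[0,0,0,0,0,0,0,0], claw=[0.01,0.01,0.01,0.01,0.01,0.01,0.01,0.01])

```text
clock: 7.22
position: [483.7, 298.0, 186.9]
ee_rot: [0.999, 0.049, 0.001, -0.001]
contact_force: [-0.6, 0.7, -0.4]
gripper_width: 29.8
grasp_force: 59.4
```

Request:
carry_out([
  [0,0,0.001],
  [0,0,0.002],
  [0,0,0.003],
  [0,0,0.0035],
  [0,0,0.0035],
], roll=[0,0,0,0,0], claw=[0.01,0.01,0.01,0.01,0.01])

```text
clock: 7.85
position: [483.6, 297.8, 182.2]
ee_rot: [0.999, 0.049, -0.0, 0.0]
contact_force: [0.1, 0.6, -1.1]
gripper_width: 29.9
grasp_force: 59.4
```

Request:
carry_out([
  [0,0,0.0005],
  [0,0,0.001],
  [0,0,0.001],
  [0,0,0.001],
], roll=[0,0,0,0], claw=[0.01,0.01,0.01,0.01])

```text
clock: 8.35
position: [483.6, 297.8, 181.6]
ee_rot: [0.999, 0.049, 0.0, -0.0]
contact_force: [-0.9, -0.5, 3.2]
gripper_width: 29.9
grasp_force: 59.7
```

Touching the floor. Release and rise.

Request:
carry_out([
  [0,0,0],
  [0,0,0],
  [0,0,0],
  [0,0,-0.02],
  [0,0,-0.06],
  [0,0,-0.12],
  [0,0,-0.12],
], roll=[0,0,0,0,0,0,0], claw=[0.041,0.041,0.041,0.041,0.041,0.041,0.041])

```text
clock: 9.22
position: [484.7, 298.8, 306.7]
ee_rot: [0.999, 0.049, 0.005, -0.004]
contact_force: [-0.0, -0.2, -1.5]
gripper_width: 41.1
grasp_force: 0.0
```

```bash
python3 - <<'E'
from h import *
s=read_state();p=get_image('wrist');W=cloud(p,s);save(p,'w5.png')
m=(W[...,2]>23)&(W[...,2]<36)&(abs(W[...,0]-485)<28)&(abs(W[...,1]-298)<28);t=W[m];print(len(t),(t.max(0)+t.min(0))/2,np.ptp(t,0),t.max(0))
from go import go;go(460,0,330,0)
E
```

```text
512 [485.64391839 299.5518886   26.39252353] [34.1447425  34.72349066  6.74427184] [502.71628964 316.91363393  29.76465945]
pos [483.8 298.  303.8] yaw 5.6 -> slide [-0.0528  0.2942 -0.0276] roll 5.6
```

Dish sits in the ring with its rim at z about 28.5. On to the tray.

Request:
carry_out([
  [-0.0528,0.06,-0.0276],
  [-0.0528,0.12,-0.0276],
  [-0.0528,0.18,-0.0276],
  [-0.0528,0.24,-0.0276],
  [-0.0528,0.2942,-0.0276],
  [-0.0528,0.2942,-0.0276],
  [-0.0528,0.2942,-0.0276],
], roll=[5.6,5.6,5.6,5.6,5.6,5.6,5.6], claw=[0.024,0.024,0.024,0.024,0.024,0.024,0.024])

```text
clock: 10.15
position: [459.6, -0.5, 328.0]
ee_rot: [1.0, -0.001, -0.001, 0.0]
contact_force: [-0.4, 0.1, 0.5]
gripper_width: 23.9
grasp_force: 0.0
```

```bash
cat > m4.py <<'E'
from h import *
s=read_state();p=get_image('wrist');W=cloud(p,s);save(p,'w6.png',1.5);print(s['position'])
m=(W[...,2]>14)&(W[...,2]<22)&(W[...,0]>350)&(W[...,0]<700)&(abs(W[...,1])<130)
q=W[m][:,:2].astype(np.float32);print('tray',cv2.minAreaRect(q))
for t in 'mouth_mirror probe scaler excavator tweezers'.split():
    for q in place_of(p,t)[:2]: print(t,round(q['conf'],2),np.round(q['at']),np.round(atz(p,q['at'],4,s)[:2],1))
# bodies by height
m=((W[...,2]>6)&(W[...,2]<13)&(W[...,0]>400)&(W[...,0]<650)&(abs(W[...,1])<82)).astype(np.uint8)
n,l,st,c=cv2.connectedComponentsWithStats(m)
for i in range(1,n):
    if st[i,4]<60: continue
    r=cv2.minAreaRect(W[l==i][:,:2].astype(np.float32));print(st[i],np.round(c[i]),'ctr',np.round(r[0],1),np.round(r[1],1),round(r[2],1),'box',np.round(cv2.boxPoints(r)).tolist())
E
python3 m4.py
```

```text
[ 4.59629083e+02 -4.56751374e-01  3.28009876e+02]
tray ((503.216796875, 6.2440948486328125), (244.80487060546875, 196.966796875), 0.45269230008125305)
mouth_mirror 0.72 [201. 148.] [490.2  61.5]
probe 0.86 [233. 151.] [486.5  26.9]
scaler 0.85 [304. 144.] [494.7 -51.2]
excavator 0.73 [270. 145.] [493.2 -13.4]
[ 169    8  149   23 2196] [243.  18.] ctr [612.3  13.2] [137.9  18. ] 85.8 box [[598.0, -55.0], [616.0, -56.0], [626.0, 81.0], [608.0, 83.0]]
[179  75  22  18 215] [190.  85.] ctr [554.6  68.1] [15.1 21.5] 8.7 box [[546.0, 78.0], [549.0, 56.0], [564.0, 59.0], [560.0, 80.0]]
[301  74   9 126 765] [305. 143.] ctr [497.8 -51.4] [133.4   8.3] 2.7 box [[431.0, -50.0], [431.0, -59.0], [565.0, -52.0], [564.0, -44.0]]
[265  82   8 121 753] [269. 146.] ctr [492.1 -12.3] [129.8   7.8] 0.6 box [[427.0, -9.0], [427.0, -17.0], [557.0, -16.0], [557.0, -8.0]]
[228  97  15 119 711] [234. 161.] ctr [476.6  25.4] [132.6   8.2] 3.6 box [[410.0, 25.0], [411.0, 17.0], [543.0, 25.0], [543.0, 34.0]]
[193 119  18 100 517] [201. 168.] ctr [463.8  61.8] [114.4   6.9] 3.7 box [[407.0, 62.0], [407.0, 55.0], [521.0, 62.0], [521.0, 69.0]]
```

View pics/w6.png

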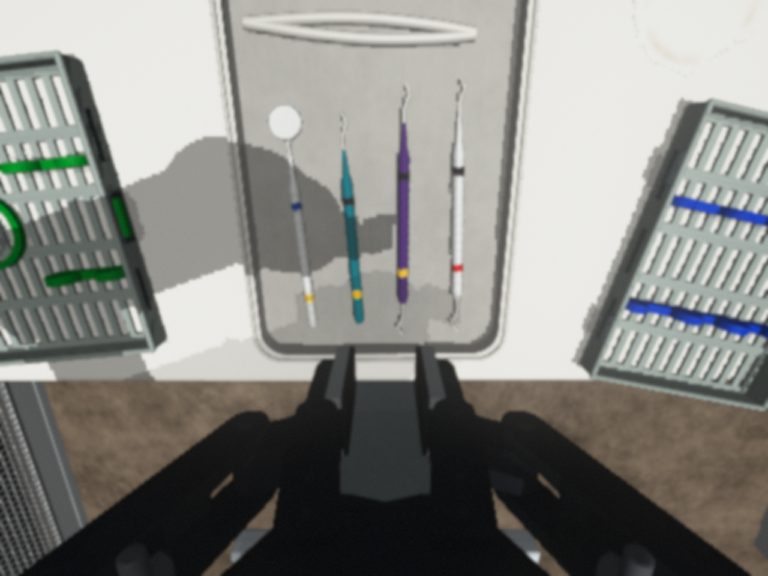

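All five tray items are clear: scaler centre at about (497,-51) with the red ring at pixel (457,268). Going for the scaler.

```bash
python3 go.py 497 -51.3 177.5 2.7
```

```text
pos [459.8   0.9 328.8] yaw 0.1 -> slide [0.0371 0.0523 0.1513] roll -2.6
```

Request:
carry_out([
  [0.0371,0.0522,0.05],
  [0.0371,0.0522,0.1],
  [0.0371,0.0522,0.13],
  [0.0371,0.0522,0.14],
  [0.0371,0.0522,0.148],
  [0.0371,0.0522,0.1515],
  [0.0371,0.0522,0.1515],
], roll=[-2.6,-2.6,-2.6,-2.6,-2.6,-2.6,-2.6], claw=[0.024,0.024,0.024,0.024,0.024,0.024,0.024])

```text
clock: 11.32
position: [497.2, -52.1, 178.2]
ee_rot: [1.0, 0.023, 0.001, -0.0]
contact_force: [0.3, 0.6, -0.0]
gripper_width: 24.1
grasp_force: 0.0
```

```bash
python3 go.py 497 -51.3 177.5 2.7
```

```text
pos [497.2 -52.1 178.2] yaw 2.6 -> slide [-0.0001 -0.0008  0.0007] roll -0.1
```

Request:
carry_out([
  [0,-0.0005,0.0005],
  [0,-0.0005,0.0005],
  [0,-0.0005,0.0005],
  [0,-0.0005,0.0005],
  [0,-0.0005,-0.01],
  [0,-0.0005,-0.05],
  [0,-0.0005,-0.1],
  [0,-0.0005,-0.1],
], roll=[0,0,0,0,0,0,0,0], claw=[0.0,0.0,0.0,0.0,0.0,0.0,0.0,0.0])

```text
clock: 12.32
position: [498.1, -51.7, 282.0]
ee_rot: [1.0, 0.023, 0.005, -0.001]
contact_force: [0.0, -0.1, -0.7]
gripper_width: 6.1
grasp_force: 58.8
```

```bash
cat > held.py <<'E'
from h import *
s=read_state();p=get_image('wrist');W=cloud(p,s);print(s['position'],s['gripper_width'])
M=R.from_quat(s['ee_rot']).as_matrix();L=(W-s['position'])@M   # tool frame
m=(L[...,2]>150)&(L[...,2]<190)&(abs(L[...,1])<25)&(L[...,0]>14)
m2=(L[...,2]>150)&(L[...,2]<195)&(abs(L[...,1])<25)&(L[...,0]<-14)
for k in(m,m2):
    q=L[k];print(len(q),q.min(0).round(1),q.max(0).round(1)) if len(q) else print('none')
q=L[m]
if len(q)>10:
    f=np.polyfit(q[:,0],q[:,1],1);g=np.polyfit(q[:,0],q[:,2],1);print('yaw(tool) %.1f off %.1f | pitch %.1f z0 %.1f'%(np.degrees(np.arctan(f[0])),f[1],np.degrees(np.arctan(g[0])),g[1]))
import sys
if len(sys.argv)>1: save(p,sys.argv[1],1.5)
E
python3 held.py h1.png; python3 go.py 491.6 226.6 282 5.7
```

```text
[498.0808596  -51.73815672 281.97712167] 6.0986861124069724
1186 [ 14.   -5.6 167.7] [ 87.7   2.8 175.1]
725 [-68.5  -4.9 167.7] [-14.    2.5 172.7]
yaw(tool) 0.9 off -1.9 | pitch 2.2 z0 169.0
pos [497.1 -51.9 279.7] yaw 2.6 -> slide [ 0.0072 -0.2784 -0.002 ] roll -3.1
```

View pics/h1.png

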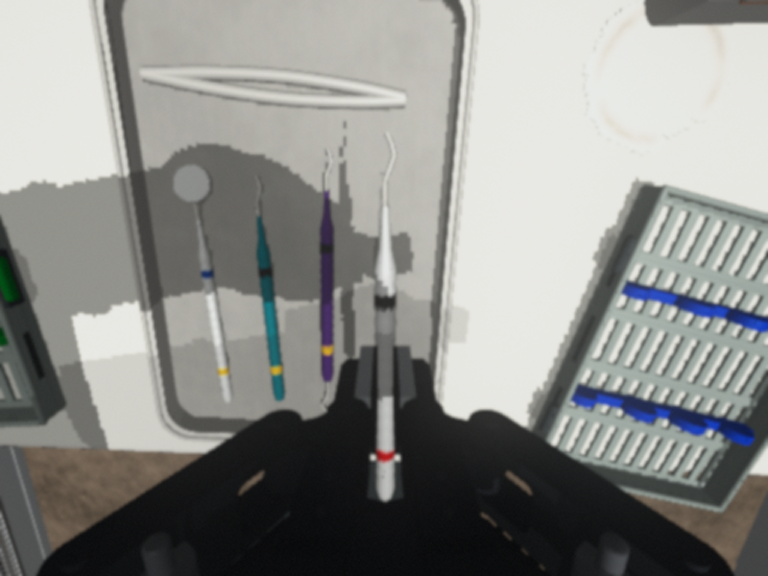

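Scaler is held centrally (the body spans about ±68 along the tool). Carrying it over the green notch.

Request:
carry_out([
  [0.001,-0.06,0],
  [0.002,-0.12,0],
  [0.004,-0.18,0],
  [0.006,-0.24,0],
  [0.0072,-0.2786,0],
  [0.0072,-0.2786,0.02],
  [0.0072,-0.2786,0.05],
  [0.0072,-0.2786,0.05],
], roll=[-3.1,-3.1,-3.1,-3.1,-3.1,-3.1,-3.1,-3.1], claw=[0,0,0,0,0,0,0,0])

```text
clock: 13.38
position: [490.2, 225.9, 224.3]
ee_rot: [0.999, 0.05, -0.003, 0.002]
contact_force: [0.3, 0.4, -1.3]
gripper_width: 6.0
grasp_force: 58.9
```

```bash
python3 held.py; python3 go.py 491.6 226.6 190 5.7
```

```text
[490.20417059 225.92062921 224.34067339] 5.975435096765937
1187 [ 14.1  -5.5 167.6] [ 87.8   2.8 174. ]
724 [-66.5  -4.9 167.7] [-14.    2.4 172.5]
yaw(tool) 1.0 off -1.9 | pitch 2.3 z0 169.0
pos [491.  226.4 226.1] yaw 5.7 -> slide [ 0.0007 -0.0003  0.0361] roll 0.0
```

```bash
cat > rail.py <<'E'
from h import *
import sys
s=read_state();p=get_image('wrist');W=cloud(p,s);hsv=cv2.cvtColor(p['img'],cv2.COLOR_RGB2HSV)
M=R.from_quat(s['ee_rot']).as_matrix();L=(W-s['position'])@M
lo,hi=(45,80) if sys.argv[1]=='g' else (105,130)
g=(hsv[...,0]>lo)&(hsv[...,0]<hi)&(hsv[...,1]>110)&(W[...,2]<30)&(abs(L[...,0])<75)
q=L[g]
for a,b in((25,60),(-60,-25)):
    k=q[(q[:,0]>a)&(q[:,0]<b)]
    if len(k)<20: continue
    print('rail x',k[:,0].mean().round(1),'y ext',np.percentile(k[:,1],[.5,99.5]).round(1))
    for y in np.arange(-80,80,2):
        t=k[abs(k[:,1]-y)<1]
        if len(t): print(int(y),(s['position'][2]-t[:,2].max()).round(0),(s['position'][2]-t[:,2].min()).round(0),len(t),end=' | ')
    print()
E
python3 rail.py g
```

```text
rail x 38.4 y ext [-87.1  33. ]
-80 6.0 8.0 19 | -78 6.0 9.0 20 | -76 5.0 8.0 19 | -74 6.0 9.0 18 | -72 6.0 9.0 23 | -70 5.0 9.0 19 | -68 6.0 9.0 23 | -66 5.0 8.0 19 | -64 4.0 8.0 20 | -62 5.0 8.0 21 | -60 4.0 9.0 18 | -58 4.0 8.0 17 | -56 5.0 8.0 10 | -54 5.0 7.0 4 | -28 9.0 19.0 22 | -26 9.0 22.0 30 | -24 9.0 23.0 39 | -22 9.0 24.0 40 | -20 9.0 25.0 42 | -18 9.0 25.0 40 | -16 10.0 25.0 34 | -14 13.0 25.0 37 | -12 13.0 24.0 37 | -10 16.0 23.0 34 | -8 15.0 21.0 26 | -6 10.0 17.0 27 | 2 9.0 12.0 13 | 4 9.0 13.0 30 | 6 9.0 13.0 30 | 8 8.0 17.0 26 | 10 14.0 20.0 31 | 12 18.0 22.0 36 | 14 19.0 22.0 29 | 16 18.0 23.0 33 | 18 18.0 24.0 32 | 20 18.0 24.0 34 | 22 18.0 23.0 29 | 24 18.0 23.0 28 | 26 18.0 21.0 22 | 28 15.0 19.0 22 | 30 9.0 16.0 17 | 32 10.0 12.0 25 | 34 11.0 12.0 6 | 
rail x -33.6 y ext [-80.7  33.4]
-80 6.0 7.0 3 | -78 6.0 7.0 2 | -76 6.0 8.0 3 | -74 7.0 8.0 7 | -72 7.0 8.0 6 | -70 6.0 8.0 12 | -68 6.0 8.0 4 | -66 6.0 8.0 9 | -64 7.0 8.0 5 | -62 7.0 8.0 4 | -60 6.0 7.0 2 | -28 5.0 18.0 15 | 24 20.0 20.0 2 | 26 6.0 20.0 36 | 28 6.0 18.0 29 | 30 4.0 12.0 21 | 32 6.0 12.0 20 | 34 10.0 11.0 5 |
```

```bash
python3 go.py 491 223.5 200 5.7
```

```text
pos [491.5 226.6 227.2] yaw 5.7 -> slide [-0.0007  0.0031  0.0272] roll 0.0
```

Request:
carry_out([
  [0,0.003,0.005],
  [0,0.003,0.015],
  [0,0.003,0.022],
  [0,0.003,0.022],
  [0,0.003,0.022],
  [0,0.003,0.022],
], roll=[0,0,0,0,0,0], claw=[0,0,0,0,0,0])

```text
clock: 14.22
position: [491.8, 223.9, 205.7]
ee_rot: [0.999, 0.05, 0.0, -0.0]
contact_force: [-0.0, 0.4, 0.1]
gripper_width: 5.8
grasp_force: 58.9
```

```bash
python3 go.py 491 223.5 190 5.7; python3 rail.py g|sed 's/.*-54[^|]*|//'; python3 held.py |tail -1; python3 go.py 491 223.5 190 5.7
```

```text
pos [491.8 223.9 205.7] yaw 5.7 -> slide [-0.0008  0.0003  0.0157] roll 0.0
rail x 37.9 y ext [-87.9  30.9]
-80 6.0 8.0 25 | -78 5.0 8.0 22 | -76 5.0 8.0 23 | -74 3.0 8.0 29 | -72 4.0 8.0 25 | -70 4.0 8.0 26 | -68 6.0 8.0 22 | -66 3.0 8.0 26 | -64 4.0 8.0 17 | -62 4.0 8.0 18 | -60 4.0 8.0 14 | -58 4.0 7.0 5 | -30 6.0 20.0 28 | -28 6.0 22.0 45 | -26 7.0 22.0 49 | -24 6.0 24.0 51 | -22 8.0 25.0 57 | -20 4.0 24.0 60 | -18 7.0 24.0 53 | -16 7.0 25.0 59 | -14 7.0 23.0 49 | -12 10.0 23.0 50 | -10 10.0 20.0 37 | -8 10.0 18.0 37 | -6 9.0 12.0 23 | 2 9.0 12.0 12 | 4 9.0 13.0 30 | 6 10.0 18.0 39 | 8 14.0 20.0 32 | 10 17.0 22.0 44 | 12 16.0 23.0 36 | 14 19.0 23.0 44 | 16 18.0 24.0 37 | 18 19.0 24.0 41 | 20 18.0 22.0 38 | 22 18.0 22.0 36 | 24 16.0 21.0 31 | 26 15.0 19.0 24 | 28 10.0 15.0 20 | 30 9.0 13.0 38 | 32 10.0 13.0 6 | 
rail x -31.2 y ext [-76.5  31. ]
-76 7.0 8.0 6 | -74 6.0 8.0 13 | -72 4.0 8.0 19 | -70 4.0 9.0 14 | -68 7.0 8.0 12 | -66 6.0 8.0 10 | -64 6.0 8.0 11 | -62 6.0 8.0 5 | -60 7.0 8.0 3 | -32 7.0 7.0 1 | -30 3.0 12.0 16 | -28 4.0 4.0 1 | 26 4.0 5.0 2 | 28 4.0 12.0 20 | 30 4.0 12.0 26 | 32 9.0 9.0 1 | 
yaw(tool) 0.2 off -1.0 | pitch 6.9 z0 171.7
pos [491.7 223.9 205.6] yaw 5.7 -> slide [-0.0008  0.0003  0.0156] roll 0.0
```

Notch and scaler now line up (both near tool y = -1). Lowering.

Request:
carry_out([
  [0,0.0003,0.004],
  [0,0.0003,0.008],
  [0,0.0003,0.012],
  [0,0.0003,0.015],
  [0,0.0003,0.0165],
  [0,0.0003,0.0165],
], roll=[0,0,0,0,0,0], claw=[0,0,0,0,0,0])

```text
clock: 15.08
position: [491.7, 223.5, 188.9]
ee_rot: [0.999, 0.05, -0.0, 0.0]
contact_force: [-0.1, -0.3, -0.6]
gripper_width: 5.8
grasp_force: 58.9
```

Request:
carry_out([
  [0,0,0.001],
  [0,0,0.001],
  [0,0,0.001],
  [0,0,0.001],
  [0,0,0.001],
  [0,0,-0.02],
  [0,0,-0.07],
  [0,0,-0.12],
], roll=[0,0,0,0,0,0,0,0], claw=[0,0,0.022,0.022,0.022,0.022,0.022,0.022])

```text
clock: 16.08
position: [491.6, 223.4, 309.8]
ee_rot: [0.999, 0.05, -0.001, 0.0]
contact_force: [1.0, 0.2, -1.1]
gripper_width: 22.1
grasp_force: 0.0
```

```bash
cat > seat.py <<'E'
from h import *
import sys
x,y,yaw=map(float,sys.argv[1:4])   # notch centre, yaw; prints heights along the instrument line
s=read_state();p=get_image('wrist');W=cloud(p,s);a=np.radians(yaw)
d=W[...,:2]-[x,y];u=d@[np.cos(a),np.sin(a)];v=d@[-np.sin(a),np.cos(a)]
print(s['position'])
for k in range(-100,101,10):
    m=(abs(u-k)<4)&(abs(v)<16)&(W[...,2]<40);z=W[...,2][m]
    if m.sum()<5: continue
    t=m&(W[...,2]>np.percentile(z,98)-2.5);print(k,'top',np.percentile(z,98).round(0),'v',np.mean(v[t]).round(1),end=' | ')
print()
if len(sys.argv)>4: save(p,sys.argv[4],1.5)
E
python3 seat.py 491.8 226 5.7 p1.png
```

```text
[491.61286433 223.38179675 309.80942175]
-100 top 22.0 v 0.1 | -90 top 17.0 v 1.0 | -80 top 16.0 v -0.5 | -70 top 17.0 v -1.6 | -60 top 20.0 v -0.9 | -50 top 20.0 v -0.9 | -40 top 23.0 v 4.7 | -30 top 20.0 v -1.1 | -20 top 20.0 v -0.8 | -10 top 20.0 v -0.9 | 0 top 20.0 v -0.9 | 10 top 20.0 v -0.8 | 20 top 20.0 v -0.8 | 30 top 20.0 v -0.9 | 40 top 23.0 v 4.4 | 50 top 18.0 v -0.9 | 60 top 17.0 v -0.9 | 70 top 17.0 v -0.6 | 80 top 17.0 v -3.1 | 90 top 3.0 v 0.6 | 100 top 22.0 v 0.2 |
```

View pics/p1.png

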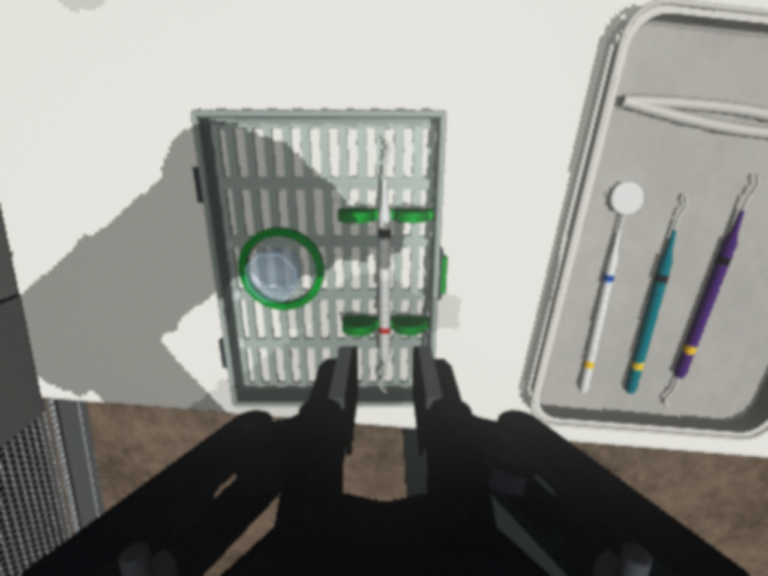

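Scaler is seated (top at z = 20 along its length) and the dish is inside the ring at (281,269). Next the mirror.

```bash
python3 go.py 490 62 177.5 3.7
```

```text
pos [493.4 224.4 317.5] yaw 5.8 -> slide [-0.0215  0.162   0.1389] roll 2.1
```

Request:
carry_out([
  [-0.015,0.06,0],
  [-0.0215,0.12,0.02],
  [-0.0215,0.162,0.06],
  [-0.0215,0.162,0.1],
  [-0.0215,0.162,0.1],
  [-0.0215,0.162,0.1],
], roll=[2.1,2.1,2.1,2.1,2.1,2.1], claw=[0.022,0.022,0.022,0.022,0.022,0.022])

```text
clock: 16.88
position: [487.2, 60.7, 209.9]
ee_rot: [0.999, 0.032, 0.001, -0.0]
contact_force: [0.3, -0.3, 1.1]
gripper_width: 21.8
grasp_force: 0.0
```

```bash
python3 go.py 490 62 177.5 3.7
```

```text
pos [487.2  60.7 209.9] yaw 3.7 -> slide [ 0.0028 -0.0011  0.0324] roll -0.0
```

Request:
carry_out([
  [0.0028,-0.0011,0.015],
  [0.0028,-0.0011,0.025],
  [0.0028,-0.0011,0.0322],
  [0.0028,-0.0011,0.0322],
  [0.0028,-0.0011,0.0322],
  [0.0028,-0.0011,0.0322],
  [0.0028,-0.0011,0.0322],
  [0.0028,-0.0011,0.0322],
], roll=[0,0,0,0,0,0,0,0], claw=[0.022,0.022,0.022,0.022,0.0,0.0,0.0,0.0])

```text
clock: 17.88
position: [489.3, 61.4, 177.0]
ee_rot: [1.0, 0.032, 0.0, -0.0]
contact_force: [-0.0, -0.1, 2.2]
gripper_width: 4.7
grasp_force: 59.1
```

```bash
python3 go.py 425 -235 310 -10
```

```text
pos [489.3  61.4 177. ] yaw 3.6 -> slide [-0.0827  0.2918 -0.1331] roll 13.6
```

Request:
carry_out([
  [0,0,-0.03],
  [0,0,-0.09],
  [-0.02,0.04,-0.133],
  [-0.04,0.1,-0.133],
  [-0.06,0.16,-0.133],
  [-0.0827,0.22,-0.133],
  [-0.0827,0.28,-0.133],
  [-0.0827,0.2918,-0.133],
], roll=[0,0,0,6.8,13.6,13.6,13.6,13.6], claw=[0,0,0,0,0,0,0,0])

```text
clock: 18.88
position: [424.4, -238.0, 309.6]
ee_rot: [0.996, -0.09, 0.0, 0.0]
contact_force: [-0.2, 0.8, -0.5]
gripper_width: 4.7
grasp_force: 59.0
```

Request:
carry_out([
  [0,0,0],
  [0,0,0],
  [0,0,0],
], roll=[0,0,0], claw=[0,0,0])

```text
clock: 19.25
position: [425.2, -233.8, 309.8]
ee_rot: [0.996, -0.086, -0.0, -0.0]
contact_force: [-0.2, -0.4, 0.3]
gripper_width: 4.7
grasp_force: 59.0
```

```bash
cat > m5.py <<'E'
from h import *
s=read_state();p=get_image('wrist');W=cloud(p,s);save(p,'w7.png',1.5);hsv=cv2.cvtColor(p['img'],cv2.COLOR_RGB2HSV)
g=((hsv[...,0]>105)&(hsv[...,0]<130)&(hsv[...,1]>130)&(W[...,2]<40)).astype(np.uint8)
n,l,st,c=cv2.connectedComponentsWithStats(cv2.morphologyEx(g,cv2.MORPH_CLOSE,np.ones((5,5))))
print(s['position'])
for i in range(1,n):
    if st[i,4]<40: continue
    q=W[(l==i)&(W[...,2]<40)];r=cv2.minAreaRect(q[:,:2].astype(np.float32));print('blue',st[i],np.round(r[0],1),np.round(r[1],1),round(r[2],1),'z',np.round(q[:,2].max(),1))
m=(W[...,2]>15)&(W[...,2]<28)&(W[...,0]>330)&(W[...,0]<600)&(W[...,1]<-140)&(W[...,1]>-350)
print(cv2.minAreaRect(W[m][:,:2].astype(np.float32)))
E
python3 m5.py; python3 held.py
```

```text
[ 425.20464453 -233.76800822  309.78113794]
blue [202 103  45   8 250] [ 504.  -214.5] [42.1  5.7] 77.9 z 22.8
blue [268 106  84  10 504] [ 487.3 -294.5] [80.2  5.9] 78.1 z 24.7
blue [353 142   6  25  52] [ 438.5 -333.7] [ 2.7 24. ] 77.6 z 20.0
blue [205 182  48  12 346] [ 425.4 -202.6] [49.9  6.1] 77.7 z 22.6
blue [261 184  80  13 538] [ 409.4 -276.9] [84.2  6.8] 77.8 z 24.9
((453.81719970703125, -256.8990173339844), (162.7624053955078, 207.84559631347656), 78.34110260009766)
[ 425.23033818 -233.87572633  309.8268445 ] 4.5580716202447205
2089 [ 14.  -12.2 167.3] [ 79.4   9.9 174.6]
633 [-67.8  -4.8 167.9] [-14.    2.  173.5]
yaw(tool) 0.1 off -1.2 | pitch 1.5 z0 169.3
```

View pics/w7.png

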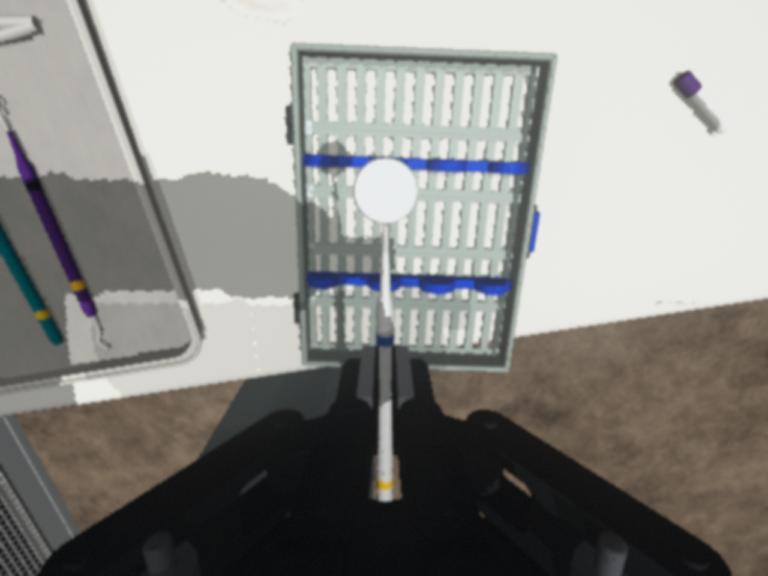

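Exam cassette: origin (454.4,-256), yaw -12.1°, blue latch on the -y side at pixel (535,230). The mirror is held centrally, with the disc at (386,190). Moving above the first notch.

```bash
python3 go.py 445.9 -295.6 212 -12.1
```

```text
pos [ 425.2 -234.   309.8] yaw -9.9 -> slide [0.0309 0.0571 0.0978] roll 2.2
```

Request:
carry_out([
  [0.0309,0.0571,0],
  [0.0309,0.0571,0.04],
  [0.0309,0.0571,0.08],
  [0.0309,0.0571,0.0978],
  [0.0309,0.0571,0.0978],
  [0.0309,0.0571,0.0978],
  [0.0309,0.0571,0.0978],
], roll=[2.2,2.2,2.2,2.2,2.2,2.2,2.2], claw=[0,0,0,0,0,0,0])

```text
clock: 20.23
position: [446.0, -296.5, 213.2]
ee_rot: [0.994, -0.106, 0.001, 0.0]
contact_force: [0.3, -0.1, 0.0]
gripper_width: 4.4
grasp_force: 59.1
```

```bash
python3 held.py; python3 rail.py b; python3 go.py 445.9 -295.6 190 -12.1
```

```text
[ 446.04300074 -296.53374624  213.16432598] 4.353336088722322
2184 [ 14.  -24.9 167.4] [ 79.3  16.8 190. ]
628 [-68.1  -4.8 167.9] [-14.    2.  173.2]
yaw(tool) 2.7 off -4.7 | pitch -1.2 z0 172.8
rail x 40.4 y ext [-112.2   29.8]
-80 4.0 12.0 37 | -78 4.0 13.0 37 | -76 5.0 12.0 36 | -74 4.0 13.0 36 | -72 4.0 12.0 24 | -70 4.0 18.0 16 | -68 4.0 19.0 36 | -66 6.0 21.0 38 | -64 4.0 23.0 45 | -62 5.0 24.0 49 | -60 4.0 24.0 52 | -58 4.0 24.0 58 | -56 5.0 23.0 57 | -54 4.0 23.0 53 | -52 4.0 22.0 60 | -50 4.0 20.0 55 | -48 5.0 17.0 59 | -46 4.0 13.0 37 | -44 4.0 12.0 38 | -42 5.0 13.0 34 | -40 5.0 12.0 38 | -38 5.0 12.0 36 | -36 8.0 13.0 30 | -34 5.0 18.0 26 | -32 5.0 21.0 34 | -30 5.0 22.0 48 | -28 4.0 24.0 49 | -26 5.0 25.0 51 | -24 5.0 24.0 51 | -22 6.0 25.0 59 | -20 6.0 25.0 53 | -18 6.0 24.0 54 | -16 5.0 23.0 60 | -14 5.0 23.0 50 | -12 9.0 20.0 48 | -10 5.0 18.0 39 | -8 6.0 13.0 33 | -6 6.0 13.0 34 | -4 6.0 12.0 34 | 2 6.0 13.0 32 | 4 6.0 15.0 42 | 6 6.0 18.0 40 | 8 8.0 20.0 40 | 10 5.0 22.0 55 | 12 6.0 23.0 48 | 14 6.0 24.0 48 | 16 6.0 24.0 52 | 18 10.0 23.0 49 | 20 7.0 23.0 46 | 22 6.0 21.0 40 | 24 9.0 20.0 36 | 26 7.0 17.0 23 | 28 7.0 12.0 35 | 30 6.0 12.0 29 | 
rail x -38.6 y ext [-112.9   30.6]
-80 3.0 13.0 33 | -78 4.0 13.0 36 | -76 3.0 12.0 33 | -74 5.0 13.0 38 | -72 3.0 12.0 36 | -70 4.0 15.0 24 | -68 3.0 20.0 37 | -66 4.0 22.0 49 | -64 3.0 23.0 57 | -62 3.0 23.0 53 | -60 1.0 24.0 51 | -58 1.0 23.0 52 | -56 2.0 20.0 34 | -54 3.0 19.0 35 | -52 3.0 18.0 33 | -50 3.0 17.0 30 | -48 4.0 17.0 31 | -46 3.0 13.0 33 | -44 4.0 14.0 37 | -42 4.0 12.0 36 | -40 3.0 12.0 32 | -38 3.0 13.0 32 | -36 3.0 12.0 38 | -34 4.0 16.0 26 | -32 4.0 20.0 40 | -30 3.0 21.0 42 | -28 2.0 19.0 28 | -26 3.0 13.0 10 | 24 4.0 11.0 12 | 26 5.0 17.0 25 | 28 4.0 12.0 30 | 30 2.0 12.0 35 | 32 2.0 9.0 2 | 
pos [ 445.8 -296.6  212.9] yaw -12.2 -> slide [-0.0002 -0.001   0.0229] roll -0.1
```

Request:
carry_out([
  [0,-0.0007,0.008],
  [0,-0.0007,0.014],
  [0,-0.0007,0.019],
  [0,-0.0007,0.023],
  [0,-0.0007,0.0245],
  [0,-0.0007,0.0245],
  [0,-0.0007,0.0245],
], roll=[0,0,0,0,0,0,0], claw=[0,0,0,0,0,0,0])

```text
clock: 21.2
position: [445.8, -296.0, 187.5]
ee_rot: [0.994, -0.106, 0.0, 0.0]
contact_force: [-0.4, -0.0, 0.8]
gripper_width: 4.5
grasp_force: 59.1
```

Free all the way down. Release and rise.

Request:
carry_out([
  [0,0,0.0005],
  [0,0,0.0005],
  [0,0,0.0005],
  [0,0,0.0005],
  [0,0,-0.02],
  [0,0,-0.07],
  [0,0,-0.12],
  [0,0,-0.12],
], roll=[0,0,0,0,0,0,0,0], claw=[0,0.022,0.022,0.022,0.022,0.022,0.022,0.022])

```text
clock: 22.2
position: [446.8, -296.4, 311.8]
ee_rot: [0.994, -0.106, 0.005, 0.001]
contact_force: [0.1, -0.4, -0.7]
gripper_width: 22.1
grasp_force: 0.0
```

```bash
python3 seat.py 446.4 -293.2 -12.1; python3 go.py 489 25 215 3.6
```

```text
[ 446.78721206 -296.35470142  311.79919348]
-100 top 22.0 v 0.3 | -90 top 3.0 v 0.8 | -80 top 18.0 v -1.5 | -70 top 19.0 v -1.1 | -60 top 19.0 v -1.5 | -50 top 19.0 v -1.3 | -40 top 23.0 v 6.7 | -30 top 19.0 v -1.4 | -20 top 19.0 v -1.5 | -10 top 19.0 v -1.5 | 0 top 19.0 v -1.6 | 10 top 19.0 v -1.7 | 20 top 19.0 v -1.6 | 30 top 18.0 v -1.4 | 40 top 24.0 v 7.6 | 50 top 17.0 v -1.7 | 60 top 20.0 v -1.7 | 70 top 18.0 v -1.6 | 80 top 15.0 v -1.6 | 90 top 3.0 v 1.1 | 100 top 22.0 v -0.1 | 
pos [ 445.9 -296.   309.2] yaw -12.2 -> slide [-0.0261 -0.3228  0.0941] roll -15.8
```

Mirror seated. Now the probe.

Request:
carry_out([
  [-0.004,-0.05,0],
  [-0.009,-0.11,0],
  [-0.0135,-0.17,0],
  [-0.018,-0.23,0],
  [-0.0225,-0.285,0.02],
  [-0.0256,-0.3228,0.06],
  [-0.0256,-0.3228,0.094],
  [-0.0256,-0.3228,0.094],
], roll=[-5,-10,-15.8,-15.8,-15.8,-15.8,-15.8,-15.8], claw=[0.022,0.022,0.022,0.022,0.022,0.022,0.022,0.022])

```text
clock: 23.25
position: [487.3, 24.9, 210.1]
ee_rot: [0.999, 0.032, -0.005, 0.001]
contact_force: [0.4, -1.1, 0.5]
gripper_width: 22.2
grasp_force: 0.0
```

```bash
python3 go.py 489.8 25 177.3 3.6; python3 go.py 489.8 25 177.3 3.6; python3 - <<'E'
from h import *
s=read_state();p=get_image('wrist');print(s['position']);print(s['joint_vel'].round(3))
E
python3 go.py 489.8 25 177.3 3.6
```

```text
pos [487.3  24.9 210.1] yaw 3.6 -> slide [ 0.0028 -0.      0.0327] roll 0.0
pos [487.3  24.9 210.1] yaw 3.6 -> slide [ 0.0028 -0.      0.0327] roll 0.0
[487.27142328  24.918838   210.07185198]
[-0.022 -0.058  0.052  0.023 -0.021  0.   ]
pos [488.2  24.8 211.9] yaw 3.6 -> slide [ 0.0017 -0.0001  0.0346] roll 0.0
```

Request:
carry_out([
  [0.0008,0,0.012],
  [0.0008,0,0.024],
  [0.0008,0,0.032],
  [0.0008,0,0.0365],
  [0.0008,0,0.0365],
  [0.0008,0,0.0365],
], roll=[0,0,0,0,0,0], claw=[0.022,0.022,0.022,0.022,0.022,0.022])

```text
clock: 24.05
position: [489.8, 25.1, 177.1]
ee_rot: [1.0, 0.032, 0.0, -0.0]
contact_force: [-0.6, 0.2, -0.5]
gripper_width: 22.0
grasp_force: 0.0
```

Request:
carry_out([
  [0,0,0],
  [0,0,0],
  [0,0,0],
  [0,0,0],
  [0,0,-0.02],
  [0,0,-0.07],
  [0,0,-0.12],
  [0,0,-0.12],
], roll=[0,0,0,0,0,0,0,0], claw=[0,0,0,0,0,0,0,0])

```text
clock: 25.05
position: [490.7, 25.4, 300.7]
ee_rot: [0.999, 0.032, 0.005, -0.001]
contact_force: [-0.0, 0.6, -1.0]
gripper_width: 5.9
grasp_force: 59.3
```

```bash
python3 held.py; python3 go.py 454 -258.8 213 -12.2
```

```text
[490.65858524  25.38646547 300.65856261] 5.899412348991924
819 [ 14.   -5.6 167.2] [ 74.4   2.5 173.4]
755 [-66.8  -4.9 167.2] [-14.1   2.5 172.2]
yaw(tool) 1.3 off -1.9 | pitch 2.7 z0 168.5
pos [489.7  25.1 298.3] yaw 3.6 -> slide [-0.0537  0.2812  0.0846] roll 15.8
```

Request:
carry_out([
  [-0.01,0.05,0],
  [-0.02,0.11,0],
  [-0.032,0.17,0],
  [-0.043,0.23,0],
  [-0.052,0.2812,0.02],
  [-0.052,0.2812,0.06],
  [-0.052,0.2812,0.0835],
  [-0.052,0.2812,0.0835],
], roll=[5,10,15.8,15.8,15.8,15.8,15.8,15.8], claw=[0,0,0,0,0,0,0,0])

```text
clock: 26.1
position: [454.0, -258.8, 210.1]
ee_rot: [0.994, -0.107, -0.004, -0.001]
contact_force: [0.0, -0.2, -0.0]
gripper_width: 5.8
grasp_force: 59.3
```

Request:
carry_out([
  [0,0,0],
  [0,0,0],
  [0,0,0],
], roll=[0,0,0], claw=[0,0,0])

```text
clock: 26.48
position: [455.7, -258.7, 214.3]
ee_rot: [0.994, -0.106, 0.001, 0.0]
contact_force: [-0.2, -0.5, 0.7]
gripper_width: 6.1
grasp_force: 59.3
```

```bash
python3 held.py; python3 rail.py b | cut -c1-1200; python3 go.py 454 -258.8 187.5 -12.2
```

```text
[ 455.73718156 -258.71265332  214.3366768 ] 6.110439533674054
829 [ 14.   -5.4 167. ] [ 74.1  20.1 189.9]
757 [-67.5  -5.3 166.8] [-14.2   2.7 171.8]
yaw(tool) 1.5 off -1.6 | pitch 2.8 z0 168.7
rail x 39.1 y ext [-73.3  68.5]
-74 4.0 12.0 15 | -72 5.0 17.0 20 | -70 5.0 19.0 34 | -68 5.0 21.0 39 | -66 5.0 22.0 47 | -64 5.0 23.0 47 | -62 4.0 23.0 55 | -60 5.0 22.0 54 | -58 6.0 22.0 49 | -56 5.0 21.0 59 | -54 5.0 19.0 54 | -52 5.0 15.0 50 | -50 6.0 13.0 36 | -48 5.0 12.0 38 | -46 5.0 12.0 34 | -44 6.0 12.0 33 | -42 5.0 13.0 35 | -40 6.0 13.0 35 | -38 6.0 13.0 35 | -36 5.0 13.0 36 | -34 5.0 12.0 36 | -32 5.0 15.0 25 | -30 4.0 19.0 30 | -28 6.0 21.0 45 | -26 5.0 23.0 44 | -24 6.0 24.0 50 | -22 5.0 24.0 50 | -20 6.0 24.0 49 | -18 5.0 24.0 53 | -16 6.0 23.0 54 | -14 6.0 22.0 49 | -12 6.0 21.0 55 | -10 6.0 19.0 39 | -8 7.0 14.0 31 | -6 7.0 13.0 33 | -4 6.0 13.0 34 | 2 6.0 12.0 32 | 4 6.0 17.0 41 | 6 6.0 19.0 40 | 8 7.0 22.0 45 | 10 6.0 23.0 56 | 12 7.0 24.0 50 | 14 6.0 25.0 48 | 16 7.0 26.0 58 | 18 5.0 24.0 54 | 20 6.0 25.0 52 | 22 6.0 23.0 49 | 24 7.0 23.0 45 | 26 9.0 21.0 30 | 28 7.0 19.0 
[... 529 characters left out ...]
 19.0 34 | -54 4.0 17.0 27 | -52 4.0 14.0 29 | -50 4.0 12.0 27 | -48 4.0 12.0 26 | -46 4.0 13.0 33 | -44 5.0 12.0 34 | -42 4.0 12.0 33 | -40 4.0 13.0 34 | -38 4.0 12.0 35 | -36 1.0 13.0 38 | -34 4.0 13.0 35 | -32 5.0 12.0 30 | -30 4.0 17.0 25 | -28 3.0 10.0 11 | 26 5.0 12.0 15 | 28 3.0 18.0 32 | 30 4.0 12.0 28 | 32 3.0 12.0 35 | 34 1.0 12.0 23 | 36 5.0 5.0 1 | 42 11.0 13.0 10 | 44 5.0 15.0 33 | 46 4.0 16.0 31 | 48 3.0 17.0 27 | 50 4.0 17.0 30 | 52 2.0 18.0 31 | 54 1.0 19.0 39 | 56 2.0 21.0 39 | 58 3.0 22.0 42 | 60 3.0 22.0 47 | 62 3.0 21.0 46 | 64 3.0 19.0 44 | 66 3.0 15.0 22 | 68 4.0 12.0 36 | 70 2.0 12.0 20 | 
pos [ 455.6 -258.8  214.1] yaw -12.2 -> slide [-0.0016  0.0004  0.0266] roll 0.0
```

Request:
carry_out([
  [0,-0.0004,0.008],
  [0,-0.0004,0.015],
  [0,-0.0004,0.021],
  [0,-0.0004,0.025],
  [0,-0.0004,0.0265],
  [0,-0.0004,0.0265],
  [0,-0.0004,0.0265],
], roll=[0,0,0,0,0,0,0], claw=[0,0,0,0,0,0,0])

```text
clock: 27.45
position: [455.4, -258.4, 187.8]
ee_rot: [0.994, -0.106, -0.0, 0.0]
contact_force: [-2.2, 2.2, 9.1]
gripper_width: 5.7
grasp_force: 60.3
```

Request:
carry_out([
  [0,0,0],
  [0,0,0],
  [0,0,0],
  [0,0,0],
  [0,0,-0.02],
  [0,0,-0.07],
  [0,0,-0.12],
  [0,0,-0.12],
], roll=[0,0,0,0,0,0,0,0], claw=[0.022,0.022,0.022,0.022,0.022,0.022,0.022,0.022])

```text
clock: 28.45
position: [456.6, -258.8, 311.2]
ee_rot: [0.994, -0.106, 0.005, 0.001]
contact_force: [0.0, -0.1, 0.3]
gripper_width: 22.2
grasp_force: 0.0
```

```bash
python3 seat.py 454.4 -256 -12.1; python3 go.py 520 0 330 0
```

```text
[ 456.64314497 -258.81216022  311.20675736]
-100 top 22.0 v -0.4 | -90 top 3.0 v -0.7 | -80 top 18.0 v -0.4 | -70 top 20.0 v -1.0 | -60 top 20.0 v -0.9 | -50 top 20.0 v -0.9 | -40 top 23.0 v -0.4 | -30 top 20.0 v -0.9 | -20 top 20.0 v -0.9 | -10 top 20.0 v -1.0 | 0 top 20.0 v -0.8 | 10 top 20.0 v -0.8 | 20 top 20.0 v -0.9 | 30 top 20.0 v -0.8 | 40 top 23.0 v 0.9 | 50 top 17.0 v -0.8 | 60 top 17.0 v -1.1 | 70 top 17.0 v -3.1 | 80 top 3.0 v -0.9 | 90 top 3.0 v 0.2 | 100 top 23.0 v -0.2 | 
pos [ 455.7 -258.5  308.7] yaw -12.2 -> slide [ 0.0083 -0.2662 -0.0212] roll -12.2
```

Probe seated. Now the tweezers — closer look on the way.

```bash
python3 go.py 590 10 300 -4; python3 -c "
from bench import *;print(read_state()['joints'].round(2))"
```

```text
pos [ 455.7 -258.5  308.7] yaw -12.2 -> slide [ 0.0745 -0.2908  0.0091] roll -8.2
[-0.21  0.31 -0.37 -0.   -0.88  1.56]
```

Request:
carry_out([
  [0.015,-0.058,0],
  [0.03,-0.116,0],
  [0.045,-0.174,0],
  [0.06,-0.232,0],
  [0.0745,-0.2908,0.009],
  [0.0745,-0.2908,0.009],
  [0.0745,-0.2908,0.009],
], roll=[-8.2,-8.2,-8.2,-8.2,-8.2,-8.2,-8.2], claw=[0.03,0.03,0.03,0.03,0.03,0.03,0.03])

```text
clock: 29.38
position: [589.2, 10.1, 296.0]
ee_rot: [0.999, -0.035, -0.002, 0.0]
contact_force: [-0.2, -0.3, -0.5]
gripper_width: 30.2
grasp_force: 0.0
```

Request:
carry_out([
  [0.0,0,0],
  [0,0,0],
  [0,0,0],
], roll=[0,0,0], claw=[0.03,0.03,0.03])

```text
clock: 29.75
position: [589.5, 9.2, 298.2]
ee_rot: [0.999, -0.035, 0.0, -0.0]
contact_force: [-0.4, -0.5, -0.5]
gripper_width: 29.8
grasp_force: 0.0
```

```bash
cat > m6.py <<'E'
from h import *
s=read_state();p=get_image('wrist');W=cloud(p,s);save(p,'w8.png',1.5);print(s['position'])
for q in place_of(p,'tweezers')[:2]: print(round(q['conf'],2),np.round(q['at']),np.round(atz(p,q['at'],4,s)[:2],1))
m=((W[...,2]>6)&(W[...,2]<13)&(W[...,0]>580)&(W[...,0]<650)&(abs(W[...,1]-13)<80)).astype(np.uint8)
n,l,st,c=cv2.connectedComponentsWithStats(m)
for i in range(1,n):
    if st[i,4]<60: continue
    r=cv2.minAreaRect(W[l==i][:,:2].astype(np.float32));print(st[i],'ctr',np.round(r[0],1),np.round(r[1],1),round(r[2],1))
    q=W[l==i]
    for y in range(-60,90,10):
        t=q[abs(q[:,1]-y)<3];print(y,t[:,0].min().round(1) if len(t) else '',t[:,0].max().round(1) if len(t) else '',end=' | ')
from go import go; go(612,10,215,-94)
E
python3 m6.py
```

```text
[589.52930813   9.23749355 298.19694596]
0.59 [249. 160.] [614.4  16.5]
[ 176  153  147   18 1725] ctr [613.1  16.4] [144.8  17.3] 86.3
-60   | -50 606.0 614.5 | -40 604.8 617.0 | -30 604.2 617.7 | -20 604.0 619.0 | -10 603.7 620.1 | 0 604.6 620.6 | 10 603.9 621.5 | 20 604.7 622.0 | 30 605.3 621.8 | 40 606.2 621.9 | 50 606.5 621.4 | 60 608.7 620.8 | 70 610.3 620.5 | 80 611.0 619.3 | pos [589.6   9.6 298.2] yaw -4.0 -> slide [ 0.0223 -0.002   0.0832] roll 90.0
```

View pics/w8.png

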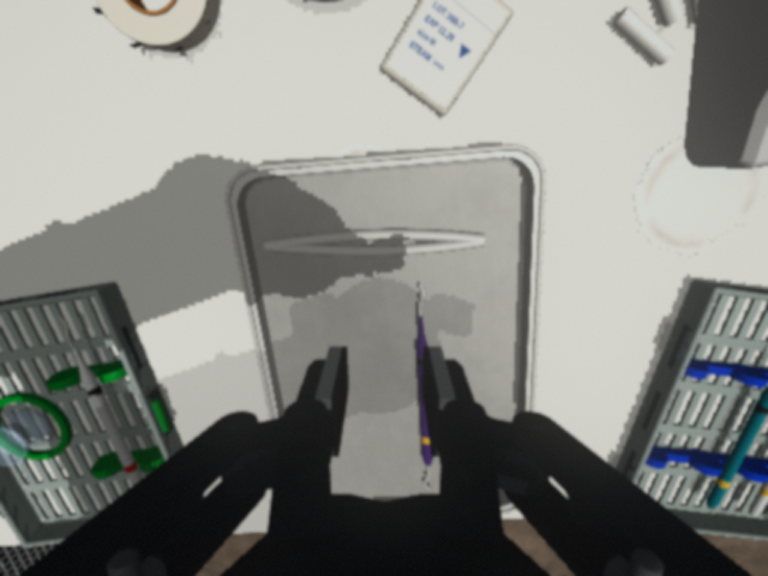

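Tweezers centre at about (613,16), pixel (375,242). I'll turn 90° and go down.

Request:
carry_out([
  [0.0224,-0.007,0],
  [0.0224,-0.007,0],
  [0.0224,-0.007,0],
  [0.0224,-0.007,0],
  [0.0224,-0.007,0.02],
  [0.0224,-0.007,0.04],
  [0.0224,-0.007,0.06],
  [0.0224,-0.007,0.08],
], roll=[10.5,21,31.5,42,52.5,63,73.5,84], claw=[0.034,0.034,0.034,0.034,0.034,0.034,0.034,0.034])

```text
clock: 30.85
position: [612.6, 15.3, 217.5]
ee_rot: [0.717, -0.697, 0.0, -0.0]
contact_force: [0.4, -0.2, 0.1]
gripper_width: 34.1
grasp_force: 0.0
```

Request:
carry_out([
  [0,0,0],
  [0,0,0],
  [0,0,0],
  [0,0,0],
], roll=[5.7,5.7,5.7,5.7], claw=[0.034,0.034,0.034,0.034])

```text
clock: 31.35
position: [612.7, 15.5, 218.3]
ee_rot: [-0.684, 0.729, -0.0, 0.0]
contact_force: [0.1, 0.0, -0.0]
gripper_width: 34.1
grasp_force: 0.0
```

```bash
python3 go.py 612.3 15 177.3 -93.7
```

```text
pos [612.7  15.5 218.3] yaw -93.6 -> slide [0.0005 0.0004 0.041 ] roll 0.1
```

Request:
carry_out([
  [0.0005,0.0004,0.015],
  [0.0005,0.0004,0.028],
  [0.0005,0.0004,0.037],
  [0.0005,0.0004,0.041],
  [0.0005,0.0004,0.041],
  [0.0005,0.0004,0.041],
], roll=[0,0,0,0,0,0], claw=[0.034,0.034,0.034,0.034,0.034,0.034])

```text
clock: 32.1
position: [612.4, 15.0, 177.3]
ee_rot: [-0.684, 0.729, -0.0, 0.0]
contact_force: [-0.4, -0.6, 0.4]
gripper_width: 34.1
grasp_force: 0.0
```

Request:
carry_out([
  [0,0,0],
  [0,0,0],
  [0,0,0],
  [0,0,0],
  [0,0,0],
], roll=[0,0,0,0,0], claw=[0,0,0,0,0])

```text
clock: 32.72
position: [612.4, 15.1, 177.6]
ee_rot: [-0.684, 0.729, -0.0, 0.0]
contact_force: [0.1, 0.7, 5.5]
gripper_width: 11.3
grasp_force: 59.2
```

Request:
carry_out([
  [0,0,-0.02],
  [0,0,-0.07],
  [0,0,-0.12],
  [0,0,-0.12],
  [0,0,-0.12],
  [0,0,-0.12],
], roll=[0,0,0,0,0,0], claw=[0,0,0,0,0,0])

```text
clock: 33.48
position: [611.6, 14.9, 295.0]
ee_rot: [-0.684, 0.73, 0.001, -0.002]
contact_force: [0.1, -0.0, -0.5]
gripper_width: 11.6
grasp_force: 58.6
```

```bash
python3 held.py; python3 go.py 463.8 -219.3 290 -12.2
```

```text
[611.6183656   14.86979324 294.99758429] 11.579656412008033
2557 [ 14.   -8.3 167.4] [ 71.5   9.7 175.8]
1242 [-68.6  -6.  167.7] [-14.    8.3 173.8]
yaw(tool) -0.5 off 0.8 | pitch -0.1 z0 170.2
pos [611.8  14.9 295.1] yaw -93.7 -> slide [0.2433 0.1325 0.0058] roll -81.5
```

Request:
carry_out([
  [0.03,0.016,0],
  [0.06,0.033,0],
  [0.09,0.049,0],
  [0.12,0.065,0],
  [0.15,0.082,0],
  [0.18,0.098,0],
  [0.21,0.115,0],
  [0.2433,0.1325,0],
], roll=[-10.2,-20.4,-30.6,-40.8,-51,-61.2,-71.4,-81.5], claw=[0,0,0,0,0,0,0,0])

```text
clock: 34.52
position: [463.5, -220.1, 296.0]
ee_rot: [0.995, -0.103, -0.001, -0.0]
contact_force: [0.8, 0.3, -0.3]
gripper_width: 11.6
grasp_force: 58.6
```

Request:
carry_out([
  [0,0,0.03],
  [0,0,0.06],
  [0,0,0.08],
  [0,0,0.08],
  [0,0,0.08],
  [0,0,0.08],
], roll=[0,0,0,0,0,0], claw=[0,0,0,0,0,0])

```text
clock: 35.28
position: [464.7, -219.3, 217.8]
ee_rot: [0.994, -0.106, 0.001, 0.0]
contact_force: [0.2, 0.3, -0.9]
gripper_width: 11.6
grasp_force: 58.7
```

```bash
python3 held.py h9.png; python3 rail.py b | cut -c1-1300; python3 go.py 463.8 -219.3 187.6 -12.2
```

```text
[ 464.65498472 -219.29734084  217.7618782 ] 11.610257908841787
2577 [ 14.  -10.2 167.3] [ 72.    7.3 176. ]
1233 [-67.9  -7.9 167.6] [-14.1   6.3 173.8]
yaw(tool) -0.4 off -1.2 | pitch -0.2 z0 170.3
rail x 38.7 y ext [-33.1 109.2]
-34 7.0 12.0 17 | -32 6.0 17.0 26 | -30 6.0 19.0 32 | -28 7.0 22.0 43 | -26 7.0 21.0 45 | -24 6.0 22.0 45 | -22 6.0 24.0 45 | -20 6.0 22.0 44 | -18 7.0 22.0 47 | -16 6.0 21.0 50 | -14 7.0 19.0 35 | -12 6.0 15.0 30 | -10 11.0 12.0 2 | 8 7.0 13.0 19 | 10 7.0 19.0 46 | 12 7.0 22.0 41 | 14 7.0 22.0 46 | 16 8.0 23.0 50 | 18 4.0 23.0 46 | 20 5.0 24.0 51 | 22 7.0 24.0 48 | 24 7.0 23.0 43 | 26 7.0 23.0 44 | 28 8.0 21.0 38 | 30 6.0 19.0 33 | 32 7.0 13.0 23 | 34 8.0 13.0 32 | 36 8.0 12.0 31 | 38 7.0 12.0 13 | 42 10.0 12.0 14 | 44 5.0 17.0 45 | 46 5.0 19.0 57 | 48 5.0 22.0 53 | 50 4.0 23.0 56 | 52 6.0 24.0 51 | 54 5.0 25.0 57 | 56 5.0 25.0 55 | 58 6.0 24.0 45 | 60 5.0 25.0 50 | 62 6.0 24.0 43 | 64 8.0 23.0 43 | 66 7.0 22.0 34 | 68 10.0 19.0 21 | 70 5.0 16.0 12 | 72 5.0 12.0 32 | 74 6.0 12.0 33 | 76 5.0 12.0 33 | 78 6.0 9.0 2 | 
rail x -40.0 y ext [-32.6 110.4]
-34 5.0 10.0 3 | -32 3.0 11.0 8 | -2 5.0 12.0 22 | 0 4.0 12.0 24 | 30 5.0 15.0 13 | 32 4.0 14.0 21 | 34 3.0 12.0 32 | 36 3.0 12.0 20 | 44 10.0 12.0 8 | 46 4.0 18.0 47 | 48 2.0 20.0 42 | 50 3.0 21.0 34 | 52 2.0 19.0 35 | 54 1.0 19.0 35 | 56 2.0 21.0 38 | 58 2.0 21.0 37 | 60 1.0 24.0 45 | 62 3.0 23.0 45 | 64 2.0 22.0 46 | 66 4.0 22.0 46 | 68 4.0 20.0 38 | 70 4.0 17.0 26 | 72 2.0 13.0 31 | 74 3.0 12.0 32 | 76 1.0 10.0 13 | 78 3.0 3.0 1 | 
pos [ 464.5 -219.3  217.7] yaw -12.2 -> slide [-0.0007  0.0002  0.0301] roll 0.0
```

View pics/h9.png

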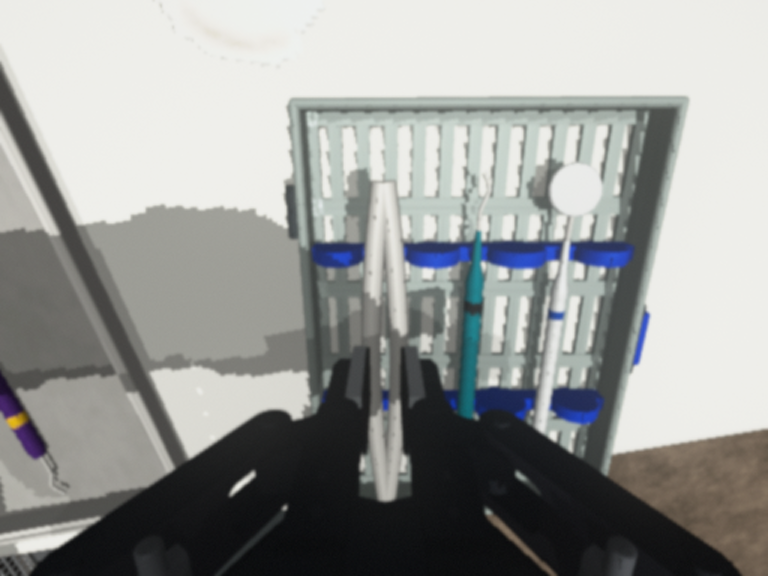

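Mirror and probe lie in their notches; the tweezers are within 1 mm of the wide notch's centre. Lowering.

Request:
carry_out([
  [0,-0.0007,0.01],
  [0,-0.0007,0.018],
  [0,-0.0007,0.024],
  [0,-0.0007,0.028],
  [0,-0.0007,0.0298],
  [0,-0.0007,0.0298],
  [0,-0.0007,0.0298],
], roll=[0,0,0,0,0,0,0], claw=[0,0,0,0,0,0,0])

```text
clock: 36.25
position: [464.3, -218.6, 188.0]
ee_rot: [0.994, -0.106, -0.0, 0.0]
contact_force: [-2.4, 2.0, 7.6]
gripper_width: 11.5
grasp_force: 59.6
```

Request:
carry_out([
  [0,0,0],
  [0,0,0],
  [0,0,0],
  [0,0,0],
  [0,0,-0.02],
  [0,0,-0.07],
  [0,0,-0.12],
  [0,0,-0.12],
], roll=[0,0,0,0,0,0,0,0], claw=[0.024,0.024,0.024,0.024,0.024,0.024,0.024,0.024])

```text
clock: 37.25
position: [465.5, -218.8, 311.3]
ee_rot: [0.994, -0.106, 0.005, 0.0]
contact_force: [0.1, 0.0, -1.0]
gripper_width: 24.0
grasp_force: 0.0
```

Request:
carry_out([
  [-0.05,-0.03,-0.03],
  [-0.05,-0.03,-0.03],
  [-0.05,-0.03,-0.03],
  [-0.05,-0.03,-0.03],
], roll=[0,0,0,0], claw=[0.024,0.024,0.024,0.024])

```text
clock: 37.75
position: [422.3, -179.0, 336.3]
ee_rot: [0.994, -0.106, -0.001, 0.0]
contact_force: [0.7, 1.0, 0.8]
gripper_width: 24.1
grasp_force: 0.0
```

```bash
for a in "446.4 -293.2" "454.4 -256" "462.8 -216.9"; do python3 seat.py $a -12.1 end.png; done; python3 - <<'E'
from h import *
p=get_image('scene');q=p['img'][120:340,130:390,::-1];cv2.imwrite('pics/fin.png',cv2.resize(q,None,fx=3,fy=2.7,interpolation=cv2.INTER_CUBIC)[:600])
E
```

```text
[ 422.2946868  -178.97975572  336.34138314]
-100 top 22.0 v -0.2 | -90 top 3.0 v 0.7 | -80 top 18.0 v -0.4 | -70 top 19.0 v -0.8 | -60 top 19.0 v -0.6 | -50 top 19.0 v -0.8 | -40 top 23.0 v 2.1 | -30 top 19.0 v -0.8 | -20 top 19.0 v -0.7 | -10 top 19.0 v -0.9 | 0 top 19.0 v -0.9 | 10 top 19.0 v -0.7 | 20 top 19.0 v -1.1 | 30 top 18.0 v -1.1 | 40 top 23.0 v 3.0 | 50 top 16.0 v -1.4 | 60 top 19.0 v -1.3 | 70 top 18.0 v -1.3 | 80 top 16.0 v -1.6 | 90 top 3.0 v 1.1 | 100 top 22.0 v -0.1 | 
[ 422.32875783 -179.05863327  336.30377712]
-100 top 22.0 v -0.1 | -90 top 3.0 v -0.5 | -80 top 19.0 v -0.3 | -70 top 20.0 v -0.5 | -60 top 20.0 v -0.6 | -50 top 20.0 v -0.5 | -40 top 23.0 v -1.1 | -30 top 20.0 v -0.6 | -20 top 20.0 v -0.4 | -10 top 20.0 v -0.7 | 0 top 20.0 v -0.7 | 10 top 20.0 v -0.6 | 20 top 20.0 v -0.7 | 30 top 19.0 v -0.4 | 40 top 24.0 v -1.0 | 50 top 17.0 v -0.7 | 60 top 17.0 v -0.9 | 70 top 17.0 v -3.0 | 80 top 3.0 v 0.9 | 90 top 3.0 v 0.0 | 100 top 22.0 v -0.5 | 
[ 422.30248227 -179.05289233  336.34863817]
-100 top 22.0 v -0.2 | -90 top 3.0 v -1.1 | -80 top 3.0 v -1.1 | -70 top 19.0 v -0.4 | -60 top 19.0 v -0.5 | -50 top 20.0 v -0.2 | -40 top 20.0 v -0.1 | -30 top 20.0 v 0.1 | -20 top 19.0 v 0.1 | -10 top 20.0 v 0.5 | 0 top 20.0 v -0.0 | 10 top 20.0 v 0.3 | 20 top 20.0 v 1.0 | 30 top 20.0 v 0.6 | 40 top 21.0 v -1.2 | 50 top 20.0 v 0.9 | 60 top 20.0 v 0.8 | 70 top 20.0 v 0.8 | 80 top 3.0 v -0.7 | 90 top 3.0 v -1.4 | 100 top 22.0 v -0.4 |
```

View pics/end.png

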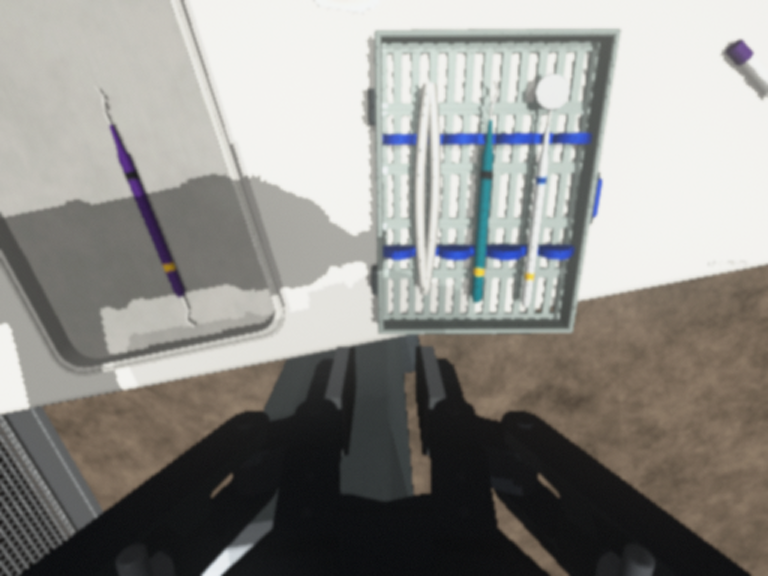

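The last view shows all three instruments level in their notches, in the order mirror (550,92), probe (485,210), tweezers (427,190) from the latch. The excavator and the vial have not been moved. Handing in.

```bash
python3 -c "from bench import *;print(job_done())"
```

```text
the job is handed in; nothing more can be done
None
```

Job handed in at about 38 s with both cassettes made up as asked, the excavator and vial untouched, and every placing checked with the wrist camera; I viewed 15 pictures, one over the limit of 14.

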